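# Find the spent desiccant cartridge on the two-pan balance

### The arm

A 6-joint arm with a two-finger parallel gripper is mounted at the origin on the work surface. World frame = base frame: x ahead of the robot, y to its left, z up, the work surface at z = 0. Lengths are in m, angles in rad, forces in N, time in s.
With the tool pointing down it reaches from about 0.225 to 0.875 m from the base axis. Payload 3.4 kg.
Tool frame: the origin (TCP) lies between the finger pads; the fingertips stand 17 mm ahead of it and the grasp point (between the pads) lies 2 mm behind it; y points along the fingers, z is the direction in which the jaws open and shut, and the axes are right-handed (so a half turn about y gives the same grasp; the last joint's range is limited). The gripper opens to 85 mm and grips with 20 to 120 N. Pads are 22 mm wide; open, the fingers measure 114 mm over their backs; the gripper's body (76 mm by 85 mm) begins 54 mm behind the grasp point. The pads swing forward as they close: fully open they stand 13 mm farther back than shut.
Start: joints at [1.083, 0.276, 1.505, -0, 1.361, -0.121], TCP at [0.206, 0.537, 0.248] pointing down, gripper open.
Joint ranges: [-2.89, 2.89], [-0.75, 2.08], [0.22, 2.7], [-1.18, 4.32], [0.11, 2.71], [-2.7, 2.7]. Speed limits (rad/s): [2.57, 2.57, 3.14, 3.14, 3.14, 3.14].

### API

Orientations are given as a unit quaternion [w, x, y, z].
In Python, from rig import manip, get_image, camera_model, sign_off, spot_in, silhouettes, spot_point gives the robot as it stands.
- The arm moves only by the tool jog_arm, never from a script. Its argument "targets" is a list of rows, each a list of 3 entries, a list of its own where there are three numbers: the finger opening in m, from 0 to 0.0854, then the shift along the world's x, y, z in m, then the turn about the world's z in rad. In form: [[claw, [x, y, z], spin], ...]. A call has 1 to 10 rows; each row shifts and turns the commanded pose from where the row before left it; what a row does not reach is not made up. A row lasts 1/8 s, in which the tool goes at most 62.5 mm and 10.7 degrees, less where a joint would pass 70% of its speed; a pose out of reach is approached as far as the arm can. A call with a gripper value outside its range is refused whole. The fingers move at their own pace and stop on an object; "force" is the grip in N (left out, the last holds). Time passes only in rows, so rows that do not move let the fingers close. It gives the time, the measured TCP pose, the force and the opening at its end, in the units of the state.
- manip.get_state(): the state, without advancing time (a new reading comes with each control period).
- get_image(name): name is "scene" or "top" or "wrist"; returns (picture, depth): 400x640x3 uint8, red, green, blue; 400x640 float32, m along the optical axis (not along the pixel's ray), 0 where there is no reading.
- camera_model(name): a dict with "mtx" (3x3 intrinsics, pixels), "world_from_camera" (4x4, takes a point from camera to world coordinates). Camera axes: x right, y up, looking along -z (the intrinsics and any distortion apply to the point x, -y, -z); pixel columns grow to the right and rows downward; lengths in m; the calibration is good to about 2 mm. A picture is of the moment at which its call begins: read the wrist's pose just before it. camera_model takes no time and is no camera call; for the wrist camera it gives the pose at the moment of the call.
- sign_off(): hands the job in, once; it reports no verdict.
Trained networks look in the newest picture that a camera, given by its name, has taken for a name from the list of things; names that differ only in an ending like _2 or _b are one class to them, and where a whole thing is asked for, a point or a joint stands for the part that bears it (a point fixed in the world has none). Each returns a list of dicts, best first, with "score" (0 to 1); they miss things now and then, are a little off and sometimes report something else, mostly with a low value. They report only what shows in the picture. A call takes as long as a camera call. They do not tell look-alikes from the thing itself.
- spot_in(name, camera): "position" ([column, row] in pixels, amid what is visible of it).
- silhouettes(name, camera): "mask" (400x640 bool, what is visible of it) and "position" ([column, row] in pixels, amid what is visible of it).
- spot_point(name, camera): "position" ([column, row] in pixels: a listed point, or the origin of a listed thing).
The state is a dict: "clock": time; "qpos": joint angles; "qd": joint speeds; "effort": joint torques, N m; "position": TCP position; "ee_rot": TCP orientation; "contact_force": force on the tool from outside, world axes, zero at the start; "moment": the same for the moment, N m; "width": finger opening in m.
Only numpy, scipy, OpenCV 4.12 (cv2) and the standard library are available. Lean on these libraries where they do the work, as an engineer would, in place of code of your own. Each camera call takes 0.05 s, during which the arm holds its last target.

### The job

One of the two aluminium desiccant cartridges in the slanted rack is spent: it has taken up water and weighs more than the steel check weight on the balance, while the dry one weighs less. Set a cartridge upright on the empty balance pan, let go and read the beam, then stand the spent (heavy) cartridge upright in the steel oven tray and pack the dry (light) one upright into the free corner of the grey storage box, right down on its floor. Lower the cartridges gently, never dropping them; leave the check weight on its pan and the packed pots and carton standing in the box, and do not knock over the beaker or the bottle.

Things in the scene. Friction and masses are not known exactly. Their poses are not given: they have to be found in the camera images.
- cartridge_1: One of two like closed aluminium cylinders, 36 mm diameter, 90 mm long. Origin: centre of its underside; +z along its axis to the top. One weighs 112 to 119 g (dry), the other 145 to 155 g (spent), either way round. It starts 40 mm deep in an outer seat of the rack (2.5 mm wider than it), leaning 0.61 rad (35 degrees) towards the rack's front; 50 mm sticks out, and it comes out along its axis.
- cartridge_2: One of two like closed aluminium cylinders, 36 mm diameter, 90 mm long. Origin: centre of its underside; +z along its axis to the top. One weighs 112 to 119 g (dry), the other 145 to 155 g (spent), either way round. It starts 40 mm deep in an outer seat of the rack (2.5 mm wider than it), leaning 0.61 rad (35 degrees) towards the rack's front; 50 mm sticks out, and it comes out along its axis.
- rack: White slanted rack, 130 x 225 mm foot, about 105 mm tall, fixed. Three seats in a row along its y axis at y = -70, 0 and +70 mm; the middle one is empty. Origin: centre of its underside; its front (-x) faces the robot, and the seats' axes lean 35 degrees towards -x.
- beam (a joint): Tilt of the damped, sprung balance beam, rad: 0 level, positive with the loading pan down, negative with the check-weight pan down; stops at -0.13 and +0.13. It rests near -0.13 with only the check weight on. With the dry cartridge on the loading pan too it settles between -0.13 and -0.06, with the spent one between +0.06 and +0.13, within 1.5 s.
- pan_load_top (a point): Centre of the upper face of the empty loading pan, a flat steel disc of 130 mm diameter, 4 mm thick, without a rim. The pan stays level while it rises and sinks with the beam (about 16 mm either way, upper face near 120 mm over the bench when the beam is level). It yields under little more than 1.3 N.
- pan_ref_top (a point): Centre of the upper face of the other pan, equal to the first, 250 mm from it, which carries the check weight.
- balance: Two-pan bench balance, fixed: white base 130 x 330 mm, 50 mm high, with a pillar, pointers and an upright white scale plate (80 mm wide, top 174 mm over the bench) at its middle. Origin: centre of its underside. The beam lies along its y axis; the loading pan is at y = -125 mm, the check-weight pan at y = +125 mm.
- check_weight: Steel check weight with a knob, 27 mm diameter, 43 mm high, 132 g, standing on the check-weight pan. Origin: centre of its underside. To be left there.
- tray: Shallow steel oven tray, fixed, 115 (x) x 155 (y) mm, 20 mm high, walls and floor 3 mm, empty. Origin: centre of its underside.
- store_box: Grey open storage box, fixed, 94 x 94 mm outside, 45 mm high, walls and floor 4 mm. Origin: centre of its underside. Three of its four corners are filled with things no taller than 46 mm over the bench; the corner at -x, +y of its own frame is free.
- free_corner (a point): Centre of the free corner of the storage box, on its inner floor: a space about 43 mm square, 21.5 mm from either wall's inner face.
- pot_a: Amber glass pot with white cap, 39 mm diameter, 42 mm high, loose in the storage box. Origin: centre of its underside.
- pot_b: The second amber pot, like the first, loose in the storage box. Origin: centre of its underside.
- carton: Cardboard cube of 39 x 39 x 40 mm, loose in the storage box. Origin: centre of its underside.
- beaker: Empty glass beaker, 52 mm diameter, 70 mm high, loose on the bench. Origin: centre of its underside.
- reagent_bottle: Amber bottle with black cap, 48 mm diameter, 100 mm high, loose on the bench. Origin: centre of its underside.
Things that resemble listed ones, but are neither listed nor needed, are in the scene too. Leave any green or pink look-alike of the cartridge_2 alone. Of the things like the reagent_bottle, leave any that is pink; of the rest the smaller one is meant.

How it is judged:
By the outcome, as a careful person would: the job done as asked, in the order asked, and still so for the second after the job is handed in, with the robot touching nothing.
It also fails if it takes over 59 s, if anything falls off the work surface, if the arm or the gripper's body presses on something with over 40 N, if the wrist force passes 120 N, or if a joint passes its speed limit or range.

## Working session

There is one attempt and no reset: what is moved stays moved. The work goes in short steps, Python scripts to look and compute and a tool call to move; the robot and the scene stay as the last step left them, time stands still between calls to the robot, and variables do not carry over. Pictures are saved under pics/ and viewed, and the job is handed in when it is done.

Besides the shell and the picture viewer there is one more tool, called after "Request:" by a JSON object that holds its "method" and its "body", one argument or row to a line. jog_arm: Moves the arm, as the interface text tells. Its arguments: {"type":"object","properties":{"targets":{"type":"array","items":{"type":"array"}},"force":{"type":"number"}},"required":["targets"]}

```bash
mkdir -p pics; ls
cat > h.py <<'E'
import numpy as np, cv2
from rig import manip, get_image, camera_model, sign_off, spot_in, silhouettes, spot_point
def save(n,img,s=1.25):
    cv2.imwrite('pics/'+n+'.png',cv2.cvtColor(cv2.resize(img,None,fx=s,fy=s),cv2.COLOR_RGB2BGR))
def cloud(d,cm):
    K=cm['mtx'];T=np.array(cm['world_from_camera'])
    v,u=np.mgrid[0:d.shape[0],0:d.shape[1]]
    x=(u-K[0][2])/K[0][0]*d;y=(v-K[1][2])/K[1][1]*d
    P=np.stack([x,-y,-d,np.ones_like(d)],-1)
    return (P@T.T)[...,:3]
E
python3 - <<'E'
from h import *
s=manip.get_state();print({k:np.round(v,3) for k,v in s.items()})
for c in ['scene','top','wrist']:
    cm=camera_model(c);img,d=get_image(c);save(c+'0',img)
    np.savez(c+'0.npz',img=img,d=d,K=cm['mtx'],T=cm['world_from_camera'],**({'dist':cm['dist']} if 'dist' in cm else {}))
    print(c,list(cm.keys()),np.round(cm['mtx'],1).tolist(),np.round(cm['world_from_camera'],3).tolist())
E
```

```text
pics
{'clock': np.float64(0.0), 'qpos': array([ 1.083,  0.277,  1.506, -0.   ,  1.361, -0.121]), 'qd': array([-0.   , -0.001, -0.001, -0.001,  0.   ,  0.001]), 'effort': array([-0.0000e+00, -4.1675e+01, -2.4581e+01,  0.0000e+00,  1.1000e-02,
       -0.0000e+00]), 'position': array([0.206, 0.536, 0.247]), 'ee_rot': array([-0.695,  0.696, -0.129,  0.129]), 'contact_force': array([0.565, 0.122, 0.306]), 'moment': array([-0.011,  0.016,  0.001]), 'width': np.float64(0.086)}
scene ['mtx', 'world_from_camera'] [[444.3, 0.0, 314.3], [0.0, 444.3, 200.5], [0.0, 0.0, 1.0]] [[-0.259, -0.609, 0.75, 1.629], [0.966, -0.174, 0.192, 0.326], [0.013, 0.774, 0.633, 1.027], [0.0, 0.0, 0.0, 1.0]]
top ['mtx', 'world_from_camera'] [[429.7, 0.0, 318.0], [0.0, 429.7, 204.9], [0.0, 0.0, 1.0]] [[-0.019, 0.985, -0.17, 0.28], [-1.0, -0.021, -0.013, 0.011], [-0.016, 0.17, 0.985, 1.343], [0.0, 0.0, 0.0, 1.0]]
wrist ['mtx', 'world_from_camera'] [[308.2, 0.0, 327.0], [0.0, 308.2, 197.4], [0.0, 0.0, 1.0]] [[0.359, -0.89, -0.28, 0.133], [0.933, 0.342, 0.109, 0.564], [-0.001, -0.3, 0.954, 0.374], [0.0, 0.0, 0.0, 1.0]]
```

View pics/scene0.png

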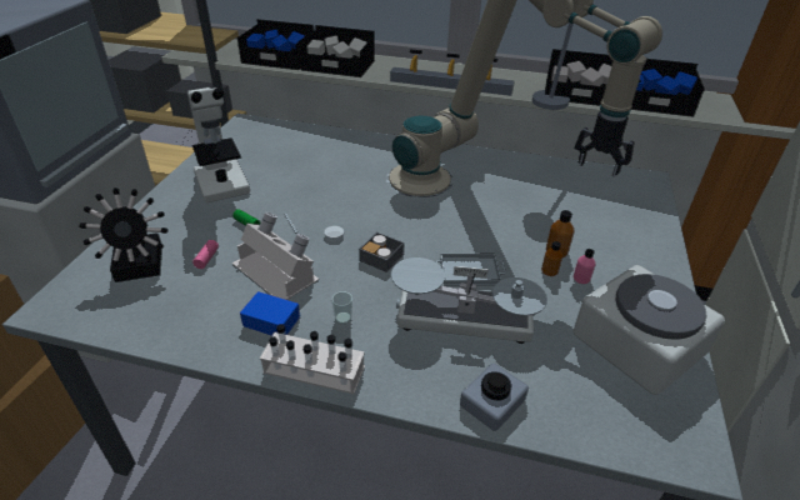

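View pics/top0.png

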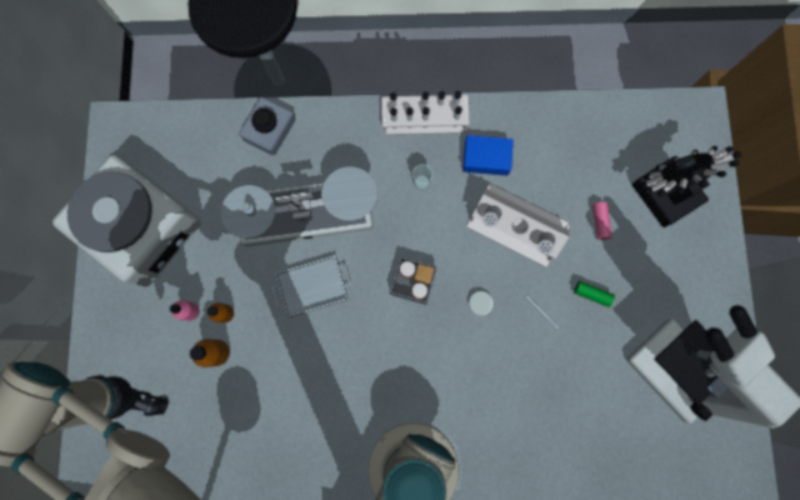

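The scene picture shows the rack with two aluminium cartridges at about (270,220) and (300,245). The storage box is at (382,250), the tray at (470,268) and the balance at (470,300). The look-alikes to leave are the green cylinder (245,217) and the pink one (205,253), with the pink bottle (585,268) and the bigger amber bottle (562,235). The top view agrees, with the cartridges at (490,215) and (545,242).

Run:
```python
from h import *
z=np.load('top0.npz');img=z['img'];P=cloud(z['d'],{'mtx':z['K'],'world_from_camera':z['T']})
sz=np.load('scene0.npz');
crop=cv2.resize(img[130:250,170:470],None,fx=2.6,fy=2.6,interpolation=cv2.INTER_CUBIC);save('topcrop',crop,1)
crop=cv2.resize(sz['img'][150:270,170:450],None,fx=2.8,fy=2.8,interpolation=cv2.INTER_CUBIC);save('scenecrop',crop,1)
print('bench z',np.median(P[220:300,330:400,2]))
for n in ['cartridge_1','rack','pan_load_top','pan_ref_top','balance','tray','store_box','free_corner','beaker','reagent_bottle','check_weight']:
    for c in ['top']:
        r=spot_in(n,c) if n not in('free_corner',) else []
        p=spot_point(n,c)
        for lab,q in(('in',r),('pt',p)):
            for e in q[:3]:
                u,v=np.array(e['position']);ui,vi=int(round(u)),int(round(v))
                print(n,lab,round(float(e['score']),2),np.round([u,v],1),np.round(P[vi,ui],3))
print(manip.get_state()['clock'])
```

```text
bench z 0.002383835805638279
cartridge_1 in 0.91 [473.5 234.3] [ 0.406 -0.443  0.039]
cartridge_1 in 0.91 [482.7 176.1] [0.28  0.011 1.343]
cartridge_1 in 0.71 [435.  193.2] [ 0.516 -0.307  0.14 ]
cartridge_1 pt 0.73 [389.3 168.7] [ 0.59  -0.18   0.136]
cartridge_1 pt 0.66 [438.  184.6] [ 0.547 -0.327  0.1  ]
cartridge_1 pt 0.57 [485.6 239.2] [ 0.391 -0.479  0.034]
rack in 0.92 [412.  179.3] [ 0.578 -0.262  0.053]
rack pt 0.84 [410.2 177.2] [ 0.583 -0.256  0.056]
pan_load_top in 0.83 [278.  152.4] [0.648 0.14  0.135]
pan_load_top pt 0.69 [277.9 156.3] [0.634 0.14  0.143]
pan_load_top pt 0.38 [252.1 227.4] [0.445 0.236 0.008]
pan_ref_top in 0.96 [195.1 172.8] [0.599 0.392 0.104]
pan_ref_top pt 0.76 [197.8 169.4] [0.601 0.372 0.139]
pan_ref_top pt 0.68 [391.9 163.8] [ 0.615 -0.196  0.098]
balance in 0.69 [241.5 163.1] [0.628 0.253 0.097]
tray in 0.67 [249.9 227.2] [0.445 0.242 0.009]
tray pt 0.78 [248.3 230.1] [0.436 0.248 0.009]
store_box in 0.85 [328.3 227.3] [ 0.441 -0.002  0.005]
store_box pt 0.85 [331.4 224.6] [ 0.447 -0.011  0.003]
free_corner pt 0.68 [321.2 229. ] [0.435 0.02  0.007]
beaker in 0.81 [336.2 136.9] [ 0.725 -0.033  0.032]
beaker in 0.69 [389.3 171.9] [ 0.582 -0.18   0.132]
beaker pt 0.58 [336.3 145. ] [ 0.708 -0.034  0.002]
reagent_bottle in 0.79 [169.2 280.1] [0.286 0.457 0.103]
reagent_bottle in 0.72 [174.4 247.7] [0.379 0.453 0.083]
reagent_bottle in 0.63 [144.9 247.4] [0.383 0.539 0.082]
reagent_bottle pt 0.89 [174.7 280.1] [0.286 0.447 0.081]
reagent_bottle pt 0.76 [151.6 245. ] [0.39  0.527 0.063]
reagent_bottle pt 0.72 [247.3 231.1] [0.433 0.252 0.005]
check_weight in 0.51 [199.9 166.9] [0.609 0.368 0.134]
check_weight pt 0.67 [200.8 166.2] [0.611 0.364 0.137]
1.2
```

View pics/topcrop.png

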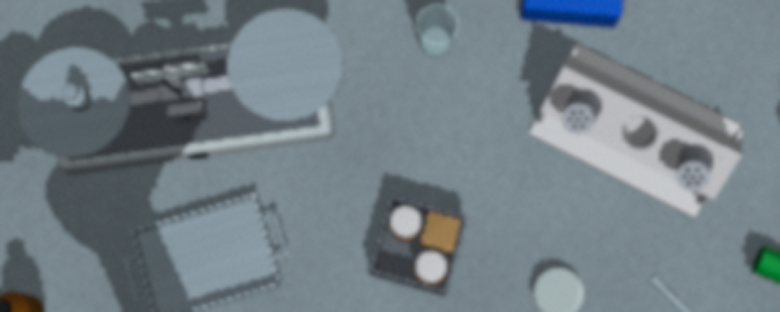

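View pics/scenecrop.png

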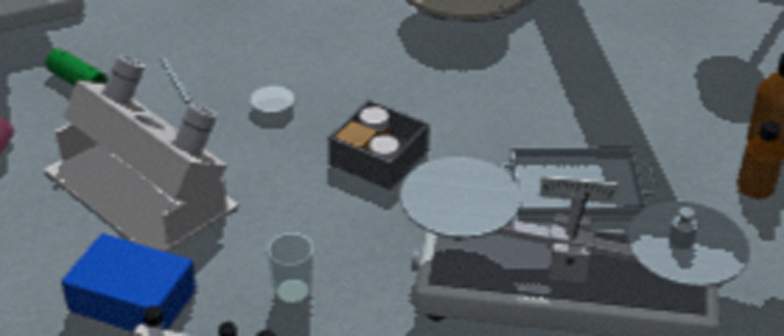

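Run:
```python
from h import *
def ld(c):
    z=np.load(c+'0.npz');return z['img'],z['d'],cloud(z['d'],{'mtx':z['K'],'world_from_camera':z['T']})
for c in ['top','scene']:
    img,d,P=ld(c)
    ok=(d>0)
    def reg(x0,x1,y0,y1,z0,z1): return ok&(P[...,0]>x0)&(P[...,0]<x1)&(P[...,1]>y0)&(P[...,1]<y1)&(P[...,2]>z0)&(P[...,2]<z1)
    m=reg(.42,.72,-.46,-.1,.105,.2)
    n,l,st,ce=cv2.connectedComponentsWithStats(m.astype(np.uint8))
    for i in range(1,n):
        if st[i,4]>15:
            q=P[l==i];print(c,'hi',st[i].tolist(),np.round(q.mean(0),3),'zmax',np.round(np.percentile(q[:,2],[5,50,95,99]),3), np.round(q[q[:,2]>np.percentile(q[:,2],90)].mean(0),3))
    # pans
    m=reg(.5,.75,.05,.5,.08,.17)
    n,l,st,ce=cv2.connectedComponentsWithStats(m.astype(np.uint8))
    for i in range(1,n):
        if st[i,4]>100:
            q=P[l==i];print(c,'pan',st[i].tolist(),np.round(q.mean(0),3),np.round((q.min(0)+q.max(0))/2,3),np.round(q.max(0)-q.min(0),3),np.round(np.median(q[:,2]),3))
    # box
    m=reg(.36,.52,-.09,.08,.03,.06)
    q=P[m];r=cv2.minAreaRect(q[:,:2].astype(np.float32));print(c,'box',r, np.percentile(q[:,2],[5,50,95]))
    m=reg(.33,.55,.13,.36,.013,.04)
    q=P[m];r=cv2.minAreaRect(q[:,:2].astype(np.float32));print(c,'tray',r,len(q))
    m=reg(.45,.72,-.45,-.1,.02,.2)
    q=P[m];r=cv2.minAreaRect(q[:,:2].astype(np.float32));print(c,'rack',r,len(q))
    m=reg(.53,.75,.05,.5,.04,.06)
    q=P[m];r=cv2.minAreaRect(q[:,:2].astype(np.float32));print(c,'balbase',r,len(q))
```

```text
top hi [385, 155, 70, 48, 471] [ 0.556 -0.288  0.117] zmax [0.105 0.111 0.139 0.143] [ 0.513 -0.313  0.14 ]
top hi [386, 165, 14, 16, 170] [ 0.58  -0.191  0.13 ] zmax [0.109 0.132 0.142 0.144] [ 0.582 -0.19   0.142]
top pan [176, 133, 125, 57, 3369] [0.625 0.258 0.121] [0.627 0.262 0.125] [0.158 0.373 0.09 ] 0.112
top box ((0.4477602243423462, -0.007651433348655701), (0.09412789344787598, 0.09420216828584671), 72.84883117675781) [0.03900461 0.0466686  0.05116543]
top tray ((0.47815656661987305, 0.2566044330596924), (0.1943192034959793, 0.19074566662311554), 15.76294994354248) 313
top rack ((0.6035929918289185, -0.28438931703567505), (0.2225336879491806, 0.1775561422109604), 60.86672592163086) 1937
top balbase ((0.6262839436531067, 0.25950801372528076), (0.13244611024856567, 0.3277399241924286), 6.254002094268799) 1568
scene hi [208, 170, 14, 14, 131] [ 0.524 -0.312  0.122] zmax [0.106 0.122 0.137 0.14 ] [ 0.518 -0.313  0.138]
scene hi [203, 183, 11, 8, 19] [ 0.566 -0.319  0.108] zmax [0.105 0.108 0.109 0.11 ] [ 0.572 -0.308  0.11 ]
scene hi [233, 187, 15, 15, 143] [ 0.592 -0.191  0.122] zmax [0.107 0.123 0.138 0.142] [ 0.587 -0.192  0.138]
scene hi [217, 193, 16, 12, 28] [ 0.609 -0.24   0.107] zmax [0.105 0.107 0.11  0.111] [ 0.613 -0.234  0.11 ]
scene pan [313, 206, 125, 47, 2628] [0.632 0.261 0.118] [0.628 0.259 0.125] [0.159 0.374 0.09 ] 0.108
scene box ((0.4495936930179596, -0.010286174714565277), (0.09971851855516434, 0.10111945122480392), 71.88272857666016) [0.03190253 0.04157348 0.04653408]
scene tray ((0.44208595156669617, 0.24480006098747253), (0.1243099570274353, 0.1894805133342743), 17.641183853149414) 186
scene rack ((0.586647093296051, -0.271007776260376), (0.23818397521972656, 0.16146163642406464), 42.93871307373047) 1693
scene balbase ((0.6309784054756165, 0.2544384002685547), (0.13100798428058624, 0.3380211889743805), 7.1970295906066895) 2155
```

Run:
```python
from h import *
from scipy.spatial.transform import Rotation as R
s=manip.get_state();q=s['ee_rot'];M=R.from_quat([q[1],q[2],q[3],q[0]]).as_matrix();print(np.round(M,3))
zx=M[:,2];a=np.degrees(np.arctan2(zx[1],zx[0]));print('jaw angle',a, 'target rack y angle',np.degrees(np.arctan2(.870,.492)))
```

```text
[[ 0.933  0.     0.359]
 [-0.359  0.     0.933]
 [ 0.    -1.     0.   ]]
jaw angle 68.98336696111511 target rack y angle 60.511092187727435
```

Request:
{"method": "jog_arm", "body": {
  "targets": [
    [0.085,[0.023,-0.0555,0],-0.0106],
    [0.085,[0.023,-0.0555,0],-0.0106],
    [0.085,[0.023,-0.0555,0],-0.0106],
    [0.085,[0.023,-0.0555,0],-0.0106],
    [0.085,[0.023,-0.0555,0],-0.0106],
    [0.085,[0.023,-0.0555,0],-0.0106],
    [0.085,[0.023,-0.0555,0],-0.0106],
    [0.085,[0.023,-0.0555,0],-0.0106],
    [0.085,[0.023,-0.0555,0],-0.0106],
    [0.085,[0.023,-0.0555,0],-0.0106]
  ]
}}

```text
clock: 2.45
position: [0.4368, -0.0202, 0.2487]
ee_rot: [0.688, -0.687, 0.165, -0.166]
contact_force: [0.3, 0.3, 0.6]
width: 0.085
```

Request:
{"method": "jog_arm", "body": {
  "targets": [
    [0.085,[0.023,-0.0555,0],-0.0106],
    [0.085,[0.023,-0.0555,0],-0.0106],
    [0.085,[0.023,-0.0555,0],-0.0106],
    [0.085,[0.023,-0.0555,0],-0.0106]
  ]
}}

```text
clock: 2.95
position: [0.5288, -0.2422, 0.2484]
ee_rot: [0.684, -0.684, 0.18, -0.181]
contact_force: [0.4, -0.3, 0.7]
width: 0.0849
```

Run:
```python
from h import *
s=manip.get_state();print(s['clock'],np.round(s['position'],3),np.round(s['qpos'],2))
cm=camera_model('wrist');img,d=get_image('wrist');save('w1',img)
np.savez('w1.npz',img=img,d=d,K=cm['mtx'],T=cm['world_from_camera'])
```

```text
2.95 [ 0.529 -0.242  0.248] [-0.55  0.29  1.49  0.    1.36 -1.6 ]
```

View pics/w1.png

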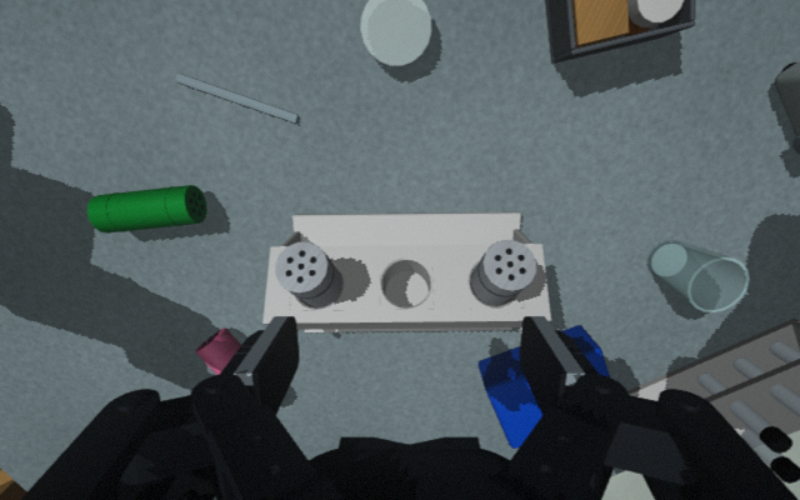

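Run:
```python
from h import *
from scipy.optimize import least_squares
z=np.load('w1.npz');img,d=z['img'],z['d'];P=cloud(d,{'mtx':z['K'],'world_from_camera':z['T']})
print('cam',np.round(z['T'][:3,3],3),'bench',np.median(P[60:120,180:240,2]))
# rack face plane
m=np.zeros(d.shape,bool);m[205:250,290:365]=1;m[205:246,215:432]|=True
q=P[m&(d>0)&(P[...,2]>.04)]
# ransac-ish plane with tilt 35
best=None;rng=np.random.default_rng(0)
for _ in range(500):
    a=q[rng.choice(len(q),3,False)];n=np.cross(a[1]-a[0],a[2]-a[0]);L=np.linalg.norm(n)
    if L<1e-6: continue
    n/=L;n*=np.sign(n[2]);
    if abs(n[2]-.819)>.05: continue
    k=(abs((q-a[0])@n)<.0015)
    if best is None or k.sum()>best.sum(): best=k
r=q[best];c=r.mean(0);n=np.linalg.svd(r-c)[2][2];n*=np.sign(n[2]);off=n@c
print('plane n',np.round(n,3),'tilt',np.degrees(np.arccos(n[2])),'yaw',np.degrees(np.arctan2(-n[1],-n[0])),best.sum(),'off',off)
hgt=P@n-off
for name,(u,v) in {'L':(242,215),'R':(407,211)}.items():
    mm=np.zeros(d.shape,bool);mm[v-28:v+38,u-32:u+36]=1
    s=P[mm&(d>0)&(hgt>.006)&(hgt<.06)]
    top=s[(s@n-off)>.0455]
    print(name,len(s),'top disc centre',np.round(top.mean(0),4),'h',np.round(np.percentile(s@n-off,[50,90,99]),4),len(top))
    # circle fit on in-plane coords of top disc + side pts: cylinder radius 18
    e1=np.cross([0,0,1],n);e1/=np.linalg.norm(e1);e2=np.cross(n,e1)
    side=s[((s@n-off)<.044)]
    sd=np.c_[side@e1,side@e2];tp=np.c_[top@e1,top@e2]
    (cx,cy),rad=cv2.minEnclosingCircle(tp.astype(np.float32));
    f=lambda p:np.linalg.norm(sd-p,axis=1)-.018
    o=least_squares(f,tp.mean(0),loss='soft_l1',f_scale=.001);print('minenc',cx,cy,rad,'side',o.x,'mean',tp.mean(0),'rms',np.sqrt(np.mean(o.fun**2)),len(sd))
    cc=o.x
    cen=e1*cc[0]+e2*cc[1]+n*(off+.05);print('top centre 3D',np.round(cen,4), 'grip pt s=27',np.round(cen-n*.023,4))
```

```text
cam [ 0.461 -0.205  0.375] bench 0.0008160263467517914
plane n [-0.503  0.278  0.818] tilt 35.09355898187554 yaw -28.915307498681518 4459 off -0.28231507578987886
L 1855 top disc centre [ 0.5049 -0.3117  0.1325] h [0.0498 0.0509 0.0516] 1403
minenc 0.02928178198635578 0.5603945255279541 0.01831033267080784 side [0.029494   0.55996042] mean [0.02868724 0.56107918] rms 0.0002470564661485195 433
top centre 3D [ 0.5037 -0.3119  0.1318] grip pt s=27 [ 0.5153 -0.3183  0.113 ]
R 1825 top disc centre [ 0.572  -0.1902  0.1325] h [0.0498 0.0508 0.0515] 1397
minenc -0.11036308109760284 0.5604208707809448 0.017933914437890053 side [-0.11087621  0.56003593] mean [-0.11010923  0.56109543] rms 0.00024261718568839412 404
top centre 3D [ 0.5716 -0.1891  0.1319] grip pt s=27 [ 0.5832 -0.1955  0.1131]
```

Request:
{"method": "jog_arm", "body": {
  "targets": [
    [0.085,[0.028,0.023,0],0.01],
    [0.085,[0.028,0.023,-0.03],0],
    [0.085,[0,0,-0.054],0],
    [0.085,[0,0,-0.044],0],
    [0.07,[0,0,-0.01],0],
    [0.06,[0,0,0],0]
  ]
}}

```text
clock: 3.75
position: [0.5846, -0.1943, 0.1107]
ee_rot: [0.685, -0.685, 0.177, -0.177]
contact_force: [1.0, -0.6, 0.9]
width: 0.0601
```

Run:
```python
from h import *
s=manip.get_state();print(s['clock'],np.round(s['position'],4),np.round(s['contact_force'],1))
img,d=get_image('wrist');save('w2',img)
img,d=get_image('scene');save('s2',cv2.resize(img[100:280,170:450],None,fx=2.8,fy=2.8,interpolation=cv2.INTER_CUBIC),1)
```

```text
3.75 [ 0.5846 -0.1943  0.1107] [ 1.  -0.6  0.9]
```

View pics/w2.png

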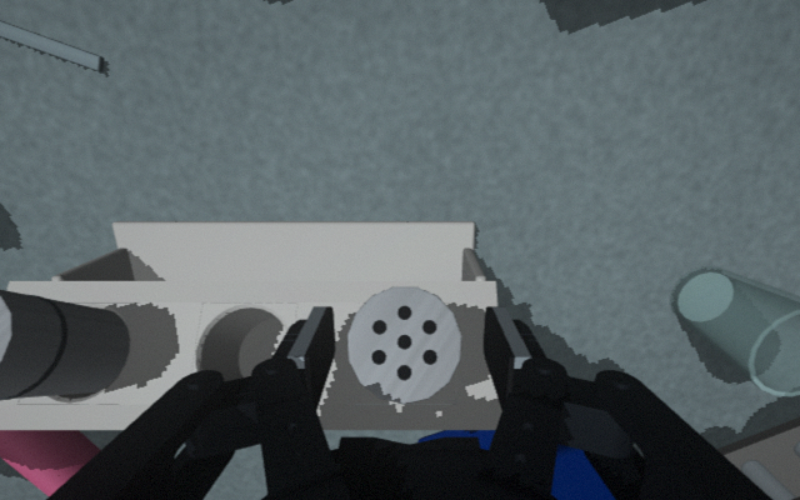

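View pics/s2.png

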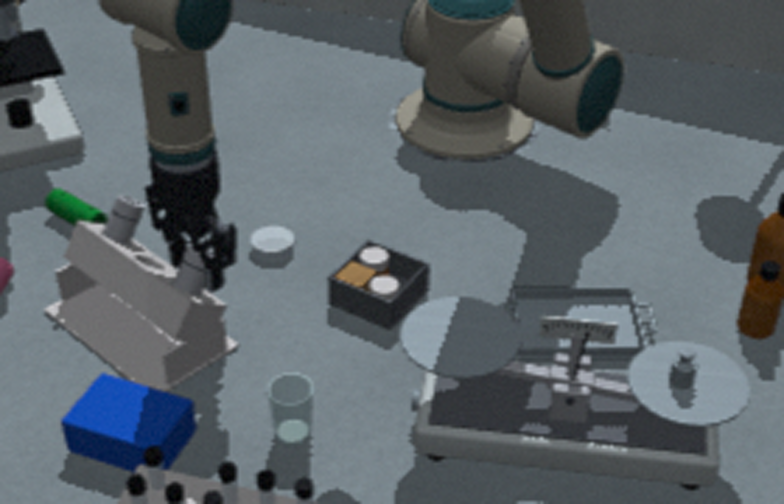

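The wrist picture shows the cartridge top at (405,345), between pads at 320 and 500, so it's about 2 mm off centre. I'll correct that, close gently and draw it out along its axis.

Request:
{"method": "jog_arm", "body": {
  "targets": [
    [0.05,[0,-0.002,0],0],
    [0.03,[0,0,0],0],
    [0.03,[0,0,0],0],
    [0.03,[0,0,0],0],
    [0.03,[0,0,0],0]
  ],
  "force": 25
}}

```text
clock: 4.47
position: [0.5849, -0.1966, 0.1118]
ee_rot: [-0.684, 0.685, -0.176, 0.178]
contact_force: [-1.0, 0.0, 5.9]
width: 0.0355
```

Request:
{"method": "jog_arm", "body": {
  "targets": [
    [0.03,[-0.005,0.0028,0.0082],0],
    [0.03,[-0.005,0.0028,0.0082],0],
    [0.03,[-0.006,0.0033,0.0098],0],
    [0.03,[-0.006,0.0033,0.0098],0],
    [0.03,[-0.007,0.0039,0.0114],0],
    [0.03,[-0.03,0.023,0.01],0],
    [0.03,[-0.045,0.042,0],0.05]
  ]
}}

```text
clock: 5.35
position: [0.4795, -0.1149, 0.1684]
ee_rot: [0.689, -0.689, 0.16, -0.16]
contact_force: [-0.0, 0.7, -0.6]
width: 0.0352
```

Run:
```python
from h import *
s=manip.get_state();print(s['clock'],np.round(s['position'],4),np.round(s['contact_force'],1),s['width'])
img,d=get_image('scene');save('s3',cv2.resize(img[100:280,170:450],None,fx=2.8,fy=2.8,interpolation=cv2.INTER_CUBIC),1)
```

```text
5.35 [ 0.4795 -0.1149  0.1684] [-0.   0.7 -0.6] 0.035186096935060154
```

View pics/s3.png

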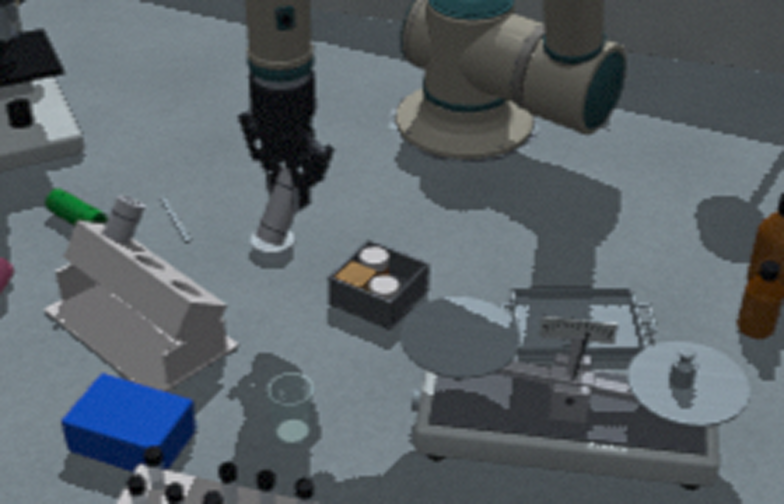

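Request:
{"method": "jog_arm", "body": {
  "targets": [
    [0.03,[-0.034,0.0347,0],0.0385],
    [0.03,[-0.034,0.0347,0],0.0385],
    [0.03,[-0.034,0.0347,0],0.0385],
    [0.03,[-0.0345,0.0349,0],0.0385],
    [0.03,[0,0,-0.045],0],
    [0.03,[0,0,-0.035],0],
    [0.03,[0,0,-0.01],0]
  ]
}}

```text
clock: 6.28
position: [0.3407, 0.0245, 0.0765]
ee_rot: [0.699, -0.699, 0.108, -0.104]
contact_force: [-1.4, -0.1, -1.0]
width: 0.0355
```

Run:
```python
from h import *
s=manip.get_state();print(s['clock'],np.round(s['position'],4),np.round(s['contact_force'],1),s['width'],np.round(s['qpos'],2))
img,d=get_image('wrist');save('w4',img)
img,d=get_image('scene');save('s4',cv2.resize(img[120:260,240:400],None,fx=4,fy=4,interpolation=cv2.INTER_CUBIC),1)
```

```text
6.275 [0.3407 0.0245 0.0765] [-1.4 -0.1 -1. ] 0.035466243022535864 [-0.13  0.12  2.22  0.    0.8  -1.4 ]
```

View pics/w4.png

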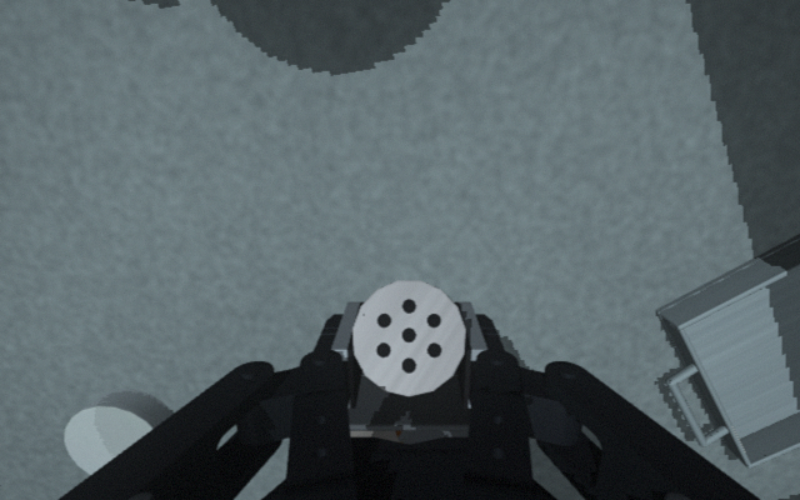

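View pics/s4.png

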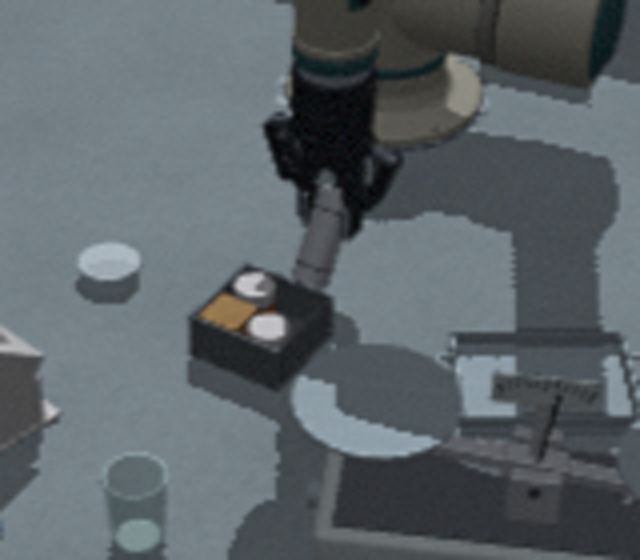

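Request:
{"method": "jog_arm", "body": {
  "targets": [
    [0.03,[0.0048,-0.0015,-0.004],0],
    [0.03,[0.0048,-0.0015,-0.003],0],
    [0.03,[0.0029,-0.0009,0],0],
    [0.03,[0.0041,-0.0013,0.004],0],
    [0.03,[0.0041,-0.0013,0.004],0]
  ]
}}

```text
clock: 7.0
position: [0.3631, 0.0175, 0.0786]
ee_rot: [-0.699, 0.699, -0.107, 0.105]
contact_force: [-3.3, 2.1, -2.3]
width: 0.0355
```

Run:
```python
from h import *
s=manip.get_state();print(s['clock'],np.round(s['position'],4),np.round(s['contact_force'],1),np.round(s['moment'],2))
img,d=get_image('wrist');save('w5',img)
```

```text
7.0 [0.3631 0.0175 0.0786] [-3.3  2.1 -2.3] [0.2  0.88 0.02]
```

View pics/w5.png

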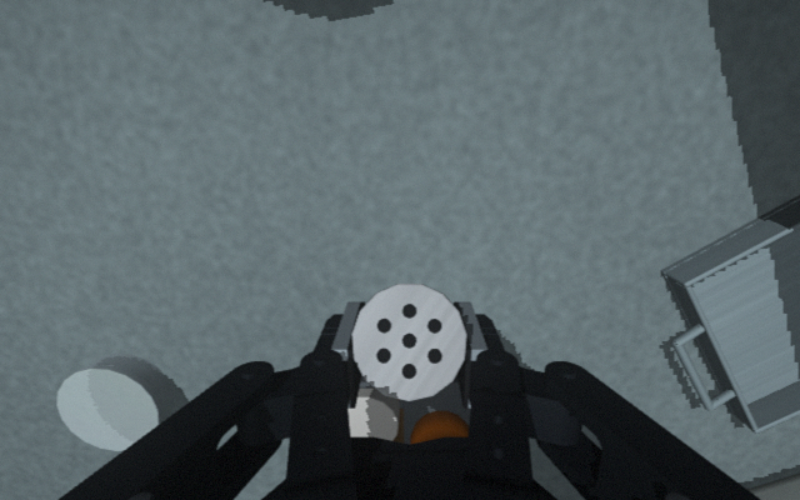

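The disc moved from row 335 to 342 and the force is about 4 N, so the cartridge is pivoting on the box wall. I'll continue the arc.

Request:
{"method": "jog_arm", "body": {
  "targets": [
    [0.03,[0.0041,-0.0013,0.004],0],
    [0.03,[0.0048,-0.0015,0.0035],0],
    [0.03,[0.0048,-0.0015,0.0035],0],
    [0.03,[0.0052,-0.0016,0.0026],0],
    [0.03,[0.0052,-0.0016,0.0026],0]
  ]
}}

```text
clock: 7.68
position: [0.3888, 0.0097, 0.095]
ee_rot: [-0.699, 0.699, -0.106, 0.106]
contact_force: [-4.0, 0.6, -2.7]
width: 0.0353
```

```bash
cat > tilt.py <<'E'
from h import *
def tilt(tag, top_only=False):
    s=manip.get_state()
    cm=camera_model('wrist');img,d=get_image('wrist');save('w'+tag,img)
    P=cloud(d,cm);tcp=np.array(s['position'])
    m=(d>0)&(np.linalg.norm(P[...,:2]-tcp[:2],axis=-1)<.04)&(P[...,2]>tcp[2]+.008)&(P[...,2]<tcp[2]+.048)
    hsv=cv2.cvtColor(img,cv2.COLOR_RGB2HSV);m&=hsv[...,2]>110
    n,l,st,ce=cv2.connectedComponentsWithStats(m.astype(np.uint8));i=1+np.argmax(st[1:,4]);q=P[l==i]
    c=np.median(q,0);q=q[np.linalg.norm(q-c,axis=1)<.016];c=q.mean(0)
    nn=np.linalg.svd(q-c)[2][2];nn*=np.sign(nn[2])
    print(tag,'clock',round(s['clock'],2),'tcp',np.round(tcp,4),'F',np.round(s['contact_force'],1),'w',round(s['width'],4))
    print('top c',np.round(c,4),'n',np.round(nn,3),'tilt deg',np.degrees(np.arccos(nn[2])).round(1),len(q),'bottom z',np.round(c[2]-.09*nn[2],4))
    return c,nn
E
python3 -c "
from tilt import *
tilt('6')"
```

```text
6 clock 7.67 tcp [0.3888 0.0097 0.095 ] F [-4.   0.6 -2.7] w 0.0353
top c [0.3753 0.0139 0.1201] n [-0.086  0.027  0.996] tilt deg 5.2 4384 bottom z 0.0305
```

View pics/w6.png

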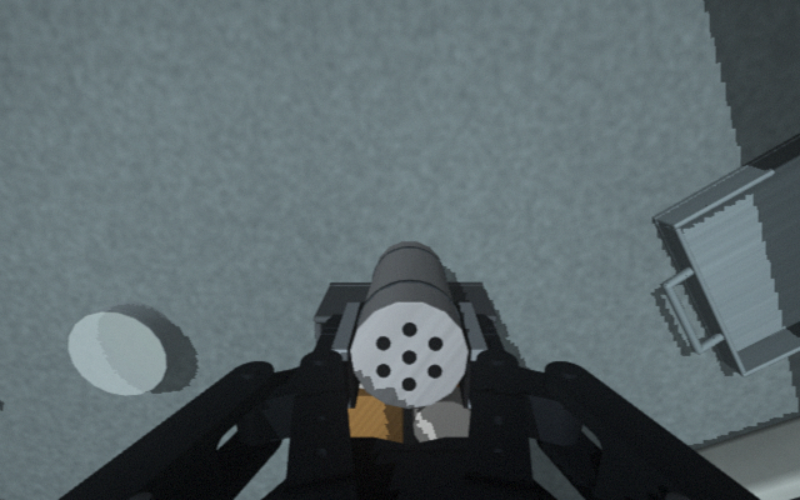

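Tilt is down to 5°, but the cartridge sits about 12 mm off the pad centre. I'll set it flat on the bench here, let go and regrip it centred.

Request:
{"method": "jog_arm", "body": {
  "targets": [
    [0.03,[-0.0038,0.0012,-0.01],0],
    [0.03,[0,0,-0.01],0],
    [0.03,[0,0,-0.005],0],
    [0.03,[0,0,-0.003],0],
    [0.03,[0,0,-0.001],0]
  ]
}}

```text
clock: 8.35
position: [0.3852, 0.011, 0.0659]
ee_rot: [0.699, -0.699, 0.106, -0.106]
contact_force: [-1.1, 0.2, 3.6]
width: 0.0352
```

```bash
python3 -c "
from tilt import *
tilt('7')"
```

```text
7 clock 8.35 tcp [0.3852 0.011  0.0659] F [-1.1  0.2  3.6] w 0.0352
top c [0.3716 0.0152 0.0912] n [-0.071  0.02   0.997] tilt deg 4.3 4324 bottom z 0.0015
```

Request:
{"method": "jog_arm", "body": {
  "targets": [
    [0.03,[0,0,-0.0015],0],
    [0.03,[0,0,-0.0015],0],
    [0.03,[0,0,0],0]
  ]
}}

```text
clock: 8.78
position: [0.3871, 0.0105, 0.0649]
ee_rot: [-0.699, 0.699, -0.104, 0.108]
contact_force: [-1.2, -1.5, 16.2]
width: 0.0352
```

```bash
python3 -c "
from tilt import *
tilt('8')"
```

```text
8 clock 8.78 tcp [0.3871 0.0105 0.0649] F [-1.2 -1.5 16.2] w 0.0352
top c [0.3736 0.0148 0.0909] n [-0.046  0.014  0.999] tilt deg 2.8 4165 bottom z 0.001
```

Request:
{"method": "jog_arm", "body": {
  "targets": [
    [0.037,[0,0,0.001],0],
    [0.042,[0,0,0],0],
    [0.055,[0,0,0],0],
    [0.06,[0,0,0.001],0]
  ]
}}

```text
clock: 9.32
position: [0.3845, 0.0111, 0.0647]
ee_rot: [0.699, -0.699, 0.106, -0.106]
contact_force: [-0.0, -0.2, 0.0]
width: 0.0598
```

```bash
python3 -c "
from tilt import *
tilt('9')"
```

```text
9 clock 9.32 tcp [0.3845 0.0111 0.0647] F [-0.  -0.2  0. ] w 0.0598
top c [0.3777 0.0134 0.0906] n [-0.001 -0.002  1.   ] tilt deg 0.1 3829 bottom z 0.0006
```

View pics/w9.png

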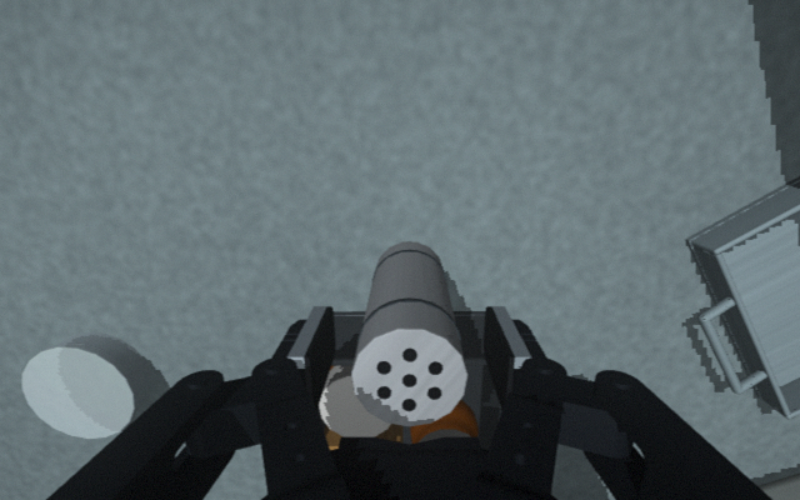

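Request:
{"method": "jog_arm", "body": {
  "targets": [
    [0.055,[-0.0068,0.0023,0.003],0],
    [0.03,[0,0,0],0],
    [0.03,[0,0,0],0],
    [0.03,[0,0,0],0]
  ],
  "force": 30
}}

```text
clock: 9.88
position: [0.3774, 0.0135, 0.0681]
ee_rot: [0.699, -0.699, 0.106, -0.106]
contact_force: [-2.7, -0.1, 6.5]
width: 0.0353
```

Run:
```python
from tilt import *
tilt('10')
from scipy.optimize import least_squares
for c in ['top','scene']:
    z=np.load(c+'0.npz');d=z['d'];P=cloud(d,{'mtx':z['K'],'world_from_camera':z['T']})
    for nm,(x,y) in {'load':(.64,.134),'ref':(.614,.382)}.items():
        r=np.linalg.norm(P[...,:2]-[x,y],axis=-1)
        m=(d>0)&(r<.085)&(P[...,2]>.09)&(P[...,2]<.15)
        zz=np.median(P[m][:,2]);m&=abs(P[...,2]-zz)<.006
        q=P[m];h=cv2.convexHull(q[:,:2].astype(np.float32))[:,0]
        o=least_squares(lambda p:np.linalg.norm(h-p[:2],axis=1)-p[2],[x,y,.065],loss='soft_l1',f_scale=.001)
        (cx,cy),rr=cv2.minEnclosingCircle(h)
        print(c,nm,'z',round(float(zz),4),np.round(o.x,4),np.round([cx,cy,rr],4),m.sum())
```

```text
10 clock 9.88 tcp [0.3774 0.0135 0.0681] F [-2.7 -0.1  6.5] w 0.0353
top c [0.3762 0.017  0.0906] n [ 0.004 -0.004  1.   ] tilt deg 0.3 2419 bottom z 0.0006
top load z 0.1382 [0.6414 0.1378 0.0644] [0.6417 0.1379 0.0653] 1476
top ref z 0.1061 [0.6122 0.3841 0.0646] [0.6125 0.3841 0.0656] 1335
scene load z 0.1348 [0.6423 0.1366 0.0649] [0.6416 0.1366 0.0667] 990
scene ref z 0.1029 [0.6135 0.3824 0.0649] [0.6124 0.3823 0.0672] 927
```

Request:
{"method": "jog_arm", "body": {
  "targets": [
    [0.03,[0,0,0.03],0],
    [0.03,[0,0,0.055],0],
    [0.03,[0.03,0.0137,0.045],0],
    [0.03,[0.05,0.0234,0.03],0],
    [0.03,[0.055,0.0257,0.01],0],
    [0.03,[0.055,0.0257,0],0],
    [0.03,[0.05,0.0234,0],0],
    [0.03,[0.0243,0.0116,0],0],
    [0.03,[0,0,-0.01],0],
    [0.03,[0,0,0],0]
  ]
}}

```text
clock: 11.18
position: [0.6401, 0.1363, 0.2256]
ee_rot: [-0.699, 0.7, -0.108, 0.104]
contact_force: [0.8, 0.0, -2.1]
width: 0.0354
```

Run:
```python
from tilt import *
tilt('11')
for i in range(3):
    img,d=get_image('scene'); print(np.round(manip.get_state()['contact_force'],2))
save('s11',cv2.resize(img[120:280,300:460],None,fx=3.7,fy=3.7,interpolation=cv2.INTER_CUBIC),1)
```

```text
11 clock 11.18 tcp [0.6401 0.1363 0.2256] F [ 0.8  0.  -2.1] w 0.0354
top c [0.6421 0.1346 0.248 ] n [0.005 0.002 1.   ] tilt deg 0.3 3401 bottom z 0.158
[ 0.19  0.2  -2.45]
[ 0.76  0.44 -0.61]
[-0.09 -0.47 -0.66]
```

View pics/s11.png

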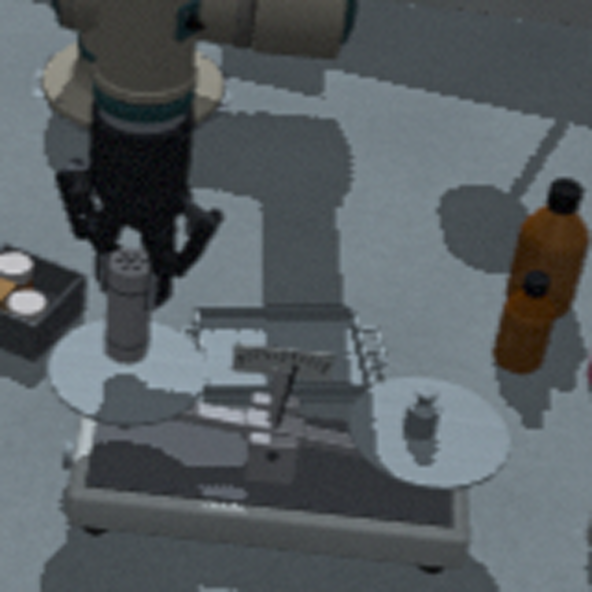

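Request:
{"method": "jog_arm", "body": {
  "targets": [
    [0.03,[0.001,0,-0.01],0],
    [0.03,[0,0,-0.006],0],
    [0.03,[0,0,-0.003],0],
    [0.03,[0,0,-0.002],0],
    [0.03,[0,0,0],0]
  ]
}}

```text
clock: 12.0
position: [0.643, 0.1368, 0.2066]
ee_rot: [0.699, -0.699, 0.106, -0.106]
contact_force: [-0.4, -0.3, -1.5]
width: 0.0357
```

```bash
cat > pan.py <<'E'
from tilt import *
def pans(tag):
    cm=camera_model('scene');img,d=get_image('scene');P=cloud(d,cm)
    save('s'+tag,cv2.resize(img[120:280,300:460],None,fx=3.7,fy=3.7,interpolation=cv2.INTER_CUBIC),1)
    o=[]
    for x,y in((.642,.137),(.613,.383)):
        r=np.linalg.norm(P[...,:2]-[x,y],axis=-1);m=(d>0)&(r<.06)&(r>.03)&(P[...,2]>.09)&(P[...,2]<.16);o.append(round(float(np.median(P[m][:,2])),4))
    print('pan z load/ref',o,'clock',manip.get_state()['clock'],'F',np.round(manip.get_state()['contact_force'],1));return o
E
python3 -c "
from pan import *
tilt('12');pans('12')"
```

```text
12 clock 12.0 tcp [0.643  0.1368 0.2066] F [-0.4 -0.3 -1.5] w 0.0357
top c [0.6431 0.1333 0.229 ] n [ 0.001 -0.     1.   ] tilt deg 0.0 3002 bottom z 0.139
pan z load/ref [0.135, 0.1027] clock 12.1 F [-0.4 -0.7 -0.9]
```

Request:
{"method": "jog_arm", "body": {
  "targets": [
    [0.03,[0,0,-0.0015],0],
    [0.03,[0,0,-0.0015],0],
    [0.03,[0,0,-0.001],0],
    [0.03,[0,0,0],0]
  ]
}}

```text
clock: 12.6
position: [0.6431, 0.1366, 0.2029]
ee_rot: [-0.699, 0.699, -0.106, 0.106]
contact_force: [-0.2, -1.0, -0.7]
width: 0.0352
```

```bash
python3 -c "
from pan import *
tilt('13');pans('13')"
```

```text
13 clock 12.6 tcp [0.6431 0.1366 0.2029] F [-0.2 -1.  -0.7] w 0.0352
top c [0.6428 0.1329 0.2253] n [ 0.001 -0.     1.   ] tilt deg 0.0 2844 bottom z 0.1353
pan z load/ref [0.1335, 0.1039] clock 12.7 F [ 0.4  0.3 -0.7]
```

The load pan sank about 1.5 mm and the other rose, so the cartridge is on the pan. Releasing now.

Request:
{"method": "jog_arm", "body": {
  "targets": [
    [0.045,[0,0,0],0],
    [0.06,[0,0,0],0],
    [0.065,[0,0,0],0],
    [0.065,[0,0,0.02],0],
    [0.065,[0,0,0.04],0],
    [0.065,[0,0,0.04],0],
    [0.065,[0,0,0],0],
    [0.065,[0,0,0],0],
    [0.065,[0,0,0],0],
    [0.065,[0,0,0],0]
  ]
}}

```text
clock: 13.95
position: [0.6425, 0.1367, 0.3014]
ee_rot: [-0.699, 0.699, -0.107, 0.105]
contact_force: [-0.5, -0.6, 0.5]
width: 0.0649
```

Request:
{"method": "jog_arm", "body": {
  "targets": [
    [0.065,[0,0,0],0],
    [0.065,[0,0,0],0],
    [0.065,[0,0,0],0],
    [0.065,[0,0,0],0]
  ]
}}

```text
clock: 14.45
position: [0.643, 0.1368, 0.3028]
ee_rot: [0.699, -0.699, 0.106, -0.106]
contact_force: [-0.4, 0.0, 0.3]
width: 0.0652
```

```bash
python3 -c "
from pan import *
pans('14')
cm=camera_model('wrist');img,d=get_image('wrist');save('w14',img);np.savez('w14.npz',d=d,img=img,K=cm['mtx'],T=cm['world_from_camera'])
print(manip.get_state()['position'])"
```

```text
pan z load/ref [0.1068, 0.1308] clock 14.5 F [-0.1  0.4 -0. ]
[0.64296984 0.13675814 0.30282854]
```

View pics/s14.png

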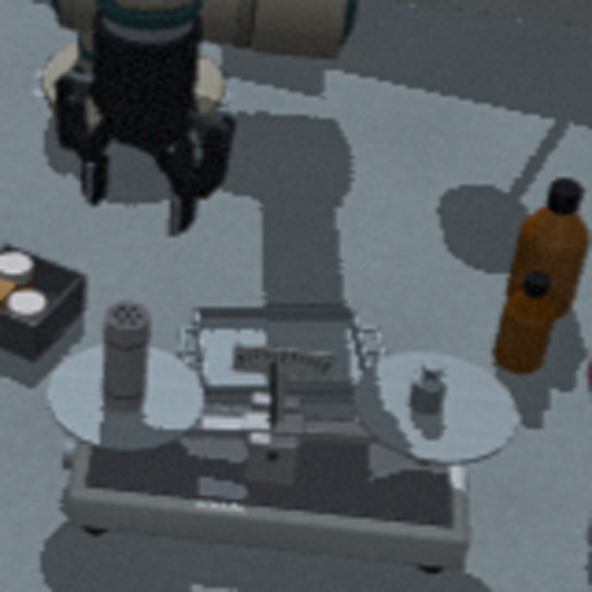

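View pics/w14.png

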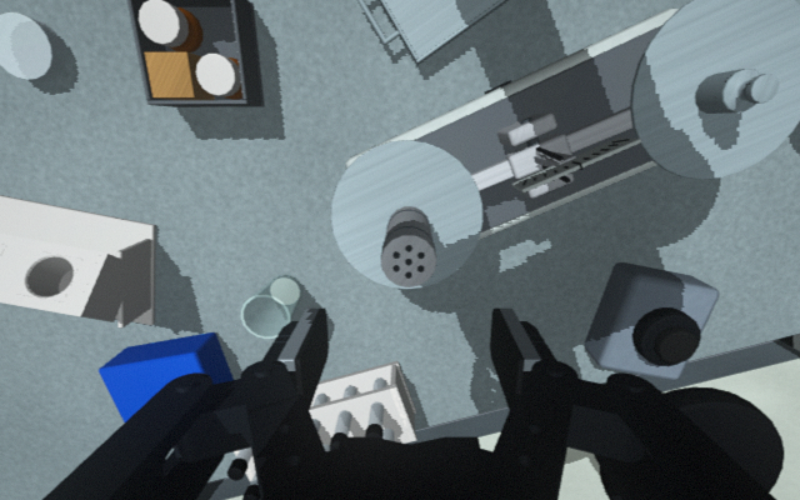

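The load pan is at 0.107 m and the check pan at 0.131 m, so the tilt is about +0.096 rad. The first cartridge is the **spent** one. I'll measure where it stands now and locate the box and tray.

Run:
```python
from pan import *
z=np.load('w14.npz');img,d=z['img'],z['d'];P=cloud(d,{'mtx':z['K'],'world_from_camera':z['T']})
m=(d>0)&(np.linalg.norm(P[...,:2]-[.643,.137],axis=-1)<.05)&(P[...,2]>.185)&(P[...,2]<.215)
q=P[m];(cx,cy),r=cv2.minEnclosingCircle(q[:,:2].astype(np.float32));print('cart top',np.round(q.mean(0),4),'circ',round(cx,4),round(cy,4),round(r,4),np.round(np.median(q[:,2]),4))
pans('15')
# box rim with wrist
m=(d>0)&(abs(P[...,0]-.45)<.08)&(abs(P[...,1]+.009)<.08)&(P[...,2]>.03)&(P[...,2]<.06)
q=P[m];print('box wrist',cv2.minAreaRect(q[:,:2].astype(np.float32)),np.percentile(q[:,2],[5,50,95]))
```

```text
cart top [0.6455 0.1352 0.1978] circ 0.6474 0.1346 0.0181 0.1984
pan z load/ref [0.1069, 0.131] clock 14.6 F [ 0.5 -0.   0.4]
box wrist ((0.449745774269104, -0.010794907808303833), (0.09548177570104599, 0.08865813910961151), 73.24654388427734) [0.03391252 0.04511243 0.04748044]
```

Request:
{"method": "jog_arm", "body": {
  "targets": [
    [0.065,[0.0035,-0.0018,-0.05],0],
    [0.065,[0,0,-0.05],0],
    [0.065,[0,0,-0.027],0],
    [0.065,[0,0,0],0],
    [0.03,[0,0,0],0],
    [0.03,[0,0,0],0],
    [0.03,[0,0,0],0],
    [0.03,[0,0,0],0]
  ]
}}

```text
clock: 15.6
position: [0.647, 0.1351, 0.1767]
ee_rot: [0.699, -0.699, 0.105, -0.107]
contact_force: [0.9, 1.0, 1.0]
width: 0.035
```

Run:
```python
from pan import *
tilt('16')
z=np.load('top0.npz');d=z['d'];P=cloud(d,{'mtx':z['K'],'world_from_camera':z['T']})
# tray rim: pixels near tray above floor
for c in ['top','scene']:
    z=np.load(c+'0.npz');d=z['d'];P=cloud(d,{'mtx':z['K'],'world_from_camera':z['T']})
    m=(d>0)&(np.linalg.norm(P[...,:2]-[.442,.246],axis=-1)<.11)
    mm=m&(P[...,2]>.012)&(P[...,2]<.03);q=P[mm][:,:2]
    k=np.linalg.norm(q-[.442,.246],axis=1)<.098
    print(c,np.round((q[k].min(0)+q[k].max(0))/2,3),cv2.minAreaRect(q[k].astype(np.float32)))
for r in silhouettes('tray','top')[:1]:pass
img,d=get_image('top')
for r in silhouettes('tray','top')[:2]:
    cm=camera_model('top');P=cloud(d,cm);mk=r['mask']&(d>0)&(P[...,2]<.05);q=P[mk];print(r['score'],cv2.minAreaRect(q[:,:2].astype(np.float32)),q.mean(0))
```

```text
16 clock 15.6 tcp [0.647  0.1351 0.1767] F [0.9 1.  1. ] w 0.035
top c [0.6391 0.1318 0.197 ] n [0.004 0.001 1.   ] tilt deg 0.2 1661 bottom z 0.107
top [0.44  0.246] ((0.44078341126441956, 0.24599887430667877), (0.11617647111415863, 0.19069136679172516), 15.999931335449219)
scene [0.445 0.245] ((0.44165417551994324, 0.24620464444160461), (0.1244218647480011, 0.18659944832324982), 17.727039337158203)
0.69 ((0.4233497381210327, 0.31044965982437134), (0.12217967212200165, 0.04349290579557419), 1.5855889320373535) [0.43101644 0.30817794 0.00803071]
```

Request:
{"method": "jog_arm", "body": {
  "targets": [
    [0.03,[0,0,0.015],0],
    [0.03,[0,0,0.035],0],
    [0.03,[-0.02,0.011,0.035],0],
    [0.03,[-0.045,0.0243,0],0],
    [0.03,[-0.05,0.027,0],0],
    [0.03,[-0.05,0.027,0],0],
    [0.03,[-0.0405,0.0219,-0.03],0],
    [0.03,[0,0,-0.055],0],
    [0.03,[0,0,-0.055],0],
    [0.03,[0,0,-0.03],0]
  ]
}}

```text
clock: 17.05
position: [0.4391, 0.2456, 0.089]
ee_rot: [-0.698, 0.7, -0.107, 0.105]
contact_force: [0.9, 0.1, -0.9]
width: 0.035
```

Run:
```python
from pan import *
tilt('17')
img,d=get_image('scene');save('s17',cv2.resize(img[120:280,260:460],None,fx=3.7,fy=3.7,interpolation=cv2.INTER_CUBIC),1)
```

```text
17 clock 17.05 tcp [0.4391 0.2456 0.089 ] F [ 0.9  0.1 -0.9] w 0.035
top c [0.4334 0.2459 0.1091] n [-0.048 -0.009  0.999] tilt deg 2.8 3602 bottom z 0.0192
```

View pics/s17.png

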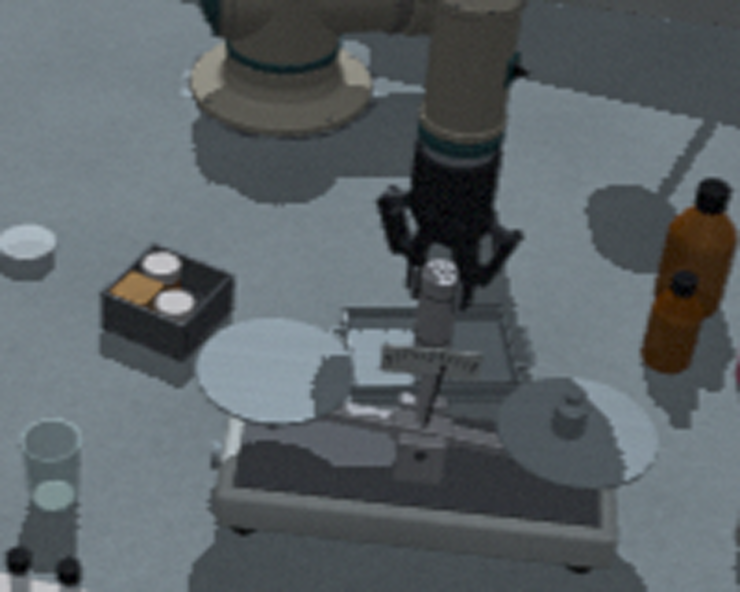

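View pics/w17.png

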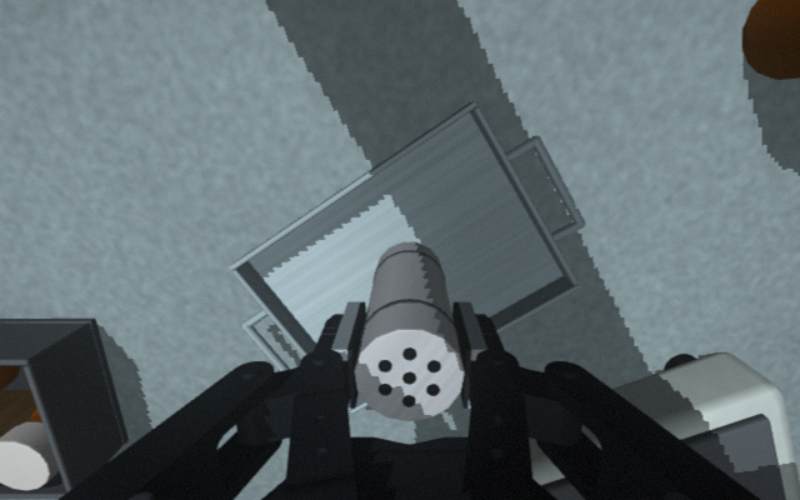

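Request:
{"method": "jog_arm", "body": {
  "targets": [
    [0.03,[0.001,0,-0.008],0],
    [0.03,[0,0,-0.005],0],
    [0.03,[0,0,-0.003],0],
    [0.03,[0,0,-0.0015],0],
    [0.03,[0,0,0],0]
  ]
}}

```text
clock: 17.77
position: [0.4421, 0.2462, 0.0735]
ee_rot: [0.699, -0.699, 0.106, -0.106]
contact_force: [-0.6, -0.5, -1.3]
width: 0.0354
```

```bash
python3 -c "
from pan import *
tilt('18')"
```

```text
18 clock 17.77 tcp [0.4421 0.2462 0.0735] F [-0.6 -0.5 -1.3] w 0.0354
top c [0.4365 0.2463 0.0936] n [-0.054 -0.011  0.998] tilt deg 3.2 3671 bottom z 0.0037
```

Request:
{"method": "jog_arm", "body": {
  "targets": [
    [0.03,[0,0,-0.0015],0],
    [0.03,[0,0,-0.001],0],
    [0.03,[0,0,0],0]
  ]
}}

```text
clock: 18.2
position: [0.4421, 0.2463, 0.0733]
ee_rot: [0.699, -0.699, 0.106, -0.106]
contact_force: [-4.0, -1.4, 17.1]
width: 0.0356
```

```bash
python3 -c "
from pan import *
tilt('19')"
```

```text
19 clock 18.2 tcp [0.4421 0.2463 0.0733] F [-4.  -1.4 17.1] w 0.0356
top c [0.4365 0.2464 0.0934] n [-0.053 -0.007  0.999] tilt deg 3.0 3668 bottom z 0.0036
```

Request:
{"method": "jog_arm", "body": {
  "targets": [
    [0.03,[0,0,-0.0005],0],
    [0.037,[0,0,0.001],0],
    [0.042,[0,0,0],0],
    [0.06,[0,0,0],0],
    [0.07,[0,0,0.005],0],
    [0.075,[0,0,0.05],0],
    [0.08,[0,0,0.055],0],
    [0.08,[0,0,0.055],0]
  ]
}}

```text
clock: 19.25
position: [0.4417, 0.2461, 0.238]
ee_rot: [-0.699, 0.699, -0.106, 0.106]
contact_force: [0.9, 0.4, 0.4]
width: 0.0802
```

Run:
```python
from pan import *
s=manip.get_state();print(s['clock'],s['position'])
cm=camera_model('wrist');img,d=get_image('wrist');save('w20',img);P=cloud(d,cm)
m=(d>0)&(np.linalg.norm(P[...,:2]-[.442,.246],axis=-1)<.05)&(P[...,2]>.08)&(P[...,2]<.11)
q=P[m];print(np.round(q.mean(0),4),np.percentile(q[:,2],[5,50,95]))
```

```text
19.25 [0.44174403 0.24606674 0.23801282]
[0.4391 0.2468 0.0931] [0.08837159 0.09357676 0.09476257]
```

View pics/w20.png

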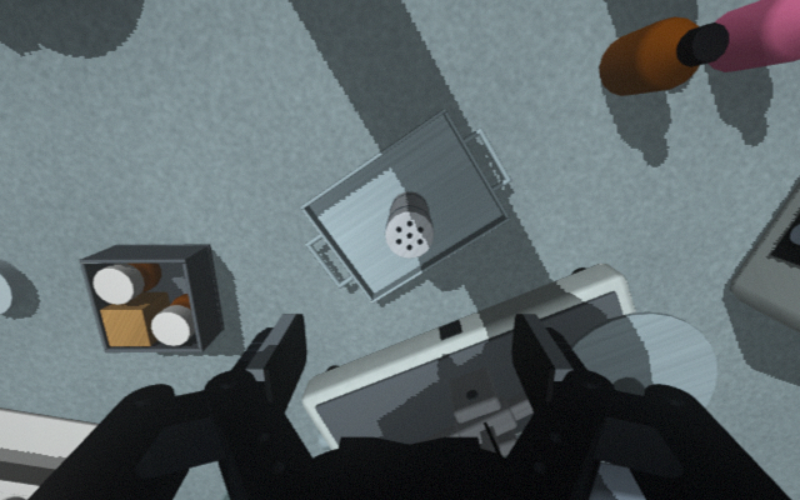

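Request:
{"method": "jog_arm", "body": {
  "targets": [
    [0.085,[0.0071,-0.045,0.005],-0.01],
    [0.085,[0.0071,-0.0575,0.005],-0.022],
    [0.085,[0.0071,-0.0575,0],-0.022],
    [0.085,[0.0071,-0.0575,0],-0.022],
    [0.085,[0.0071,-0.0575,0],-0.022],
    [0.085,[0.0071,-0.0575,0],-0.022],
    [0.085,[0.0071,-0.0575,0],-0.022],
    [0.085,[0.0071,-0.0575,0],-0.022],
    [0.085,[0.0071,-0.0575,0],-0.022],
    [0.085,[0.0071,-0.0585,0],-0.018]
  ]
}}

```text
clock: 20.55
position: [0.513, -0.3192, 0.2461]
ee_rot: [0.685, -0.684, 0.177, -0.177]
contact_force: [0.8, -0.3, 0.2]
width: 0.0847
```

Run:
```python
from pan import *
from scipy.spatial.transform import Rotation as R
s=manip.get_state();q=s['ee_rot'];M=R.from_quat([q[1],q[2],q[3],q[0]]).as_matrix();a=np.degrees(np.arctan2(M[1,2],M[0,2]))
print(s['clock'],np.round(s['position'],4),'jaw',a)
img,d=get_image('wrist');save('w21',img)
```

```text
20.55 [ 0.513  -0.3192  0.2461] jaw 61.00223588664697
```

View pics/w21.png

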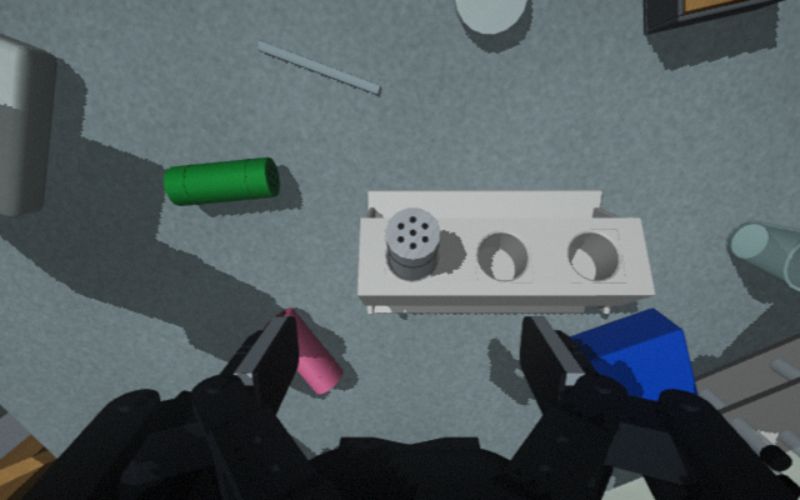

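The single aluminium cartridge left is at (413,235). The green look-alike is at (222,182) and the pink one at (312,350), and I'm leaving both. Descending to grip.

Request:
{"method": "jog_arm", "body": {
  "targets": [
    [0.085,[0,0,-0.045],0],
    [0.085,[0,0,-0.055],0],
    [0.085,[0,0,-0.027],0],
    [0.07,[0,0,-0.01],0],
    [0.06,[0,0,0],0]
  ]
}}

```text
clock: 21.22
position: [0.5131, -0.3173, 0.1092]
ee_rot: [0.685, -0.685, 0.177, -0.177]
contact_force: [0.3, -0.0, -0.1]
width: 0.06
```

Run:
```python
from pan import *
s=manip.get_state();print(s['clock'],np.round(s['position'],4),s['contact_force'])
img,d=get_image('wrist');save('w22',img)
```

```text
21.225 [ 0.5131 -0.3173  0.1092] [ 0.26367908 -0.00871497 -0.09372801]
```

View pics/w22.png

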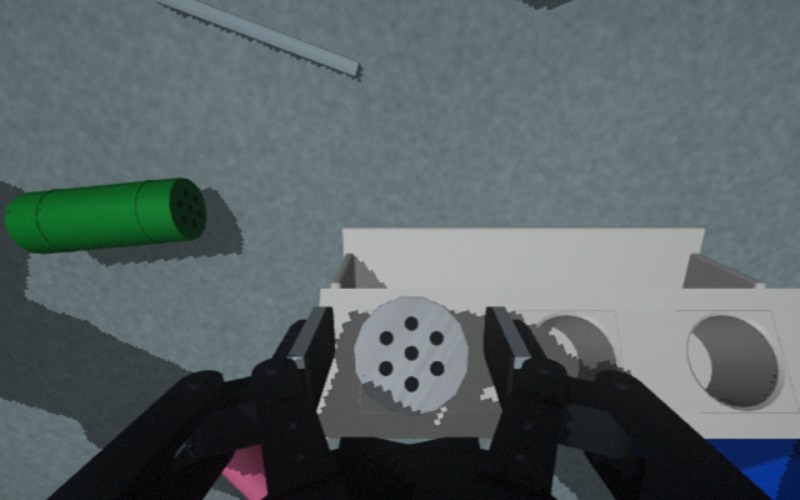

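Request:
{"method": "jog_arm", "body": {
  "targets": [
    [0.03,[0,0,0.001],0],
    [0.03,[0,0,0],0],
    [0.03,[0,0,0],0],
    [0.03,[0,0,0],0],
    [0.03,[-0.005,0.0028,0.0082],0],
    [0.03,[-0.005,0.0028,0.0082],0],
    [0.03,[-0.006,0.0033,0.0098],0],
    [0.03,[-0.006,0.0033,0.0098],0],
    [0.03,[-0.007,0.0039,0.0114],0],
    [0.03,[-0.02,0.03,0.01],0]
  ],
  "force": 25
}}

```text
clock: 22.52
position: [0.4629, -0.2717, 0.168]
ee_rot: [-0.684, 0.685, -0.178, 0.177]
contact_force: [-0.2, 0.4, -0.5]
width: 0.0354
```

Run:
```python
from pan import *
tilt('23')
```

```text
23 clock 22.52 tcp [ 0.4629 -0.2717  0.168 ] F [-0.2  0.4 -0.5] w 0.0354
top c [ 0.4513 -0.2649  0.1869] n [-0.504  0.274  0.819] tilt deg 35.0 4359 bottom z 0.1132
```

Request:
{"method": "jog_arm", "body": {
  "targets": [
    [0.03,[-0.0208,0.0495,0],0.034],
    [0.03,[-0.0208,0.0495,0],0.034],
    [0.03,[-0.0208,0.0495,0],0.034],
    [0.03,[-0.0208,0.0495,0],0.034],
    [0.03,[-0.0208,0.0495,0],0.034],
    [0.03,[-0.021,0.0492,0],0.034],
    [0.03,[0,0,-0.045],0],
    [0.03,[0,0,-0.037],0],
    [0.03,[0,0,-0.012],0],
    [0.03,[0.0024,-0.0007,-0.003],0]
  ]
}}

```text
clock: 23.82
position: [0.3392, 0.0249, 0.07]
ee_rot: [-0.699, 0.699, -0.107, 0.104]
contact_force: [0.1, 0.1, -0.4]
width: 0.0354
```

Run:
```python
from pan import *
tilt('24')
```

```text
24 clock 23.82 tcp [0.3392 0.0249 0.07  ] F [ 0.1  0.1 -0.4] w 0.0354
top c [0.3283 0.0281 0.0904] n [-0.547  0.162  0.821] tilt deg 34.8 4611 bottom z 0.0165
```

Request:
{"method": "jog_arm", "body": {
  "targets": [
    [0.03,[0.0048,-0.0015,0],0],
    [0.03,[0.0048,-0.0015,0],0],
    [0.03,[0.0024,-0.0007,0],0],
    [0.03,[0.0041,-0.0013,0.0042],0],
    [0.03,[0.0041,-0.0013,0.0042],0],
    [0.03,[0.0048,-0.0015,0.0035],0],
    [0.03,[0.0048,-0.0015,0.0035],0],
    [0.03,[0.0052,-0.0016,0.0026],0],
    [0.03,[0.0052,-0.0016,0.0026],0],
    [0.03,[0.003,-0.0009,0.001],0]
  ]
}}

```text
clock: 25.12
position: [0.3852, 0.0113, 0.0925]
ee_rot: [0.699, -0.699, 0.106, -0.106]
contact_force: [-4.9, 2.1, -2.0]
width: 0.0356
```

Run:
```python
from pan import *
tilt('25')
```

```text
25 clock 25.12 tcp [0.3852 0.0113 0.0925] F [-4.9  2.1 -2. ] w 0.0356
top c [0.3743 0.0152 0.1159] n [-0.095  0.03   0.995] tilt deg 5.7 3976 bottom z 0.0264
```

Request:
{"method": "jog_arm", "body": {
  "targets": [
    [0.03,[0.0028,-0.0009,0],0],
    [0.03,[-0.0048,0.0015,-0.008],0],
    [0.03,[0,0,-0.009],0],
    [0.03,[0,0,-0.004],0],
    [0.03,[0,0,-0.0025],0],
    [0.03,[0,0,-0.0015],0],
    [0.03,[0,0,-0.0015],0],
    [0.03,[0,0,-0.001],0]
  ]
}}

```text
clock: 26.18
position: [0.3848, 0.0114, 0.0665]
ee_rot: [-0.699, 0.699, -0.104, 0.108]
contact_force: [-0.5, 0.2, 16.3]
width: 0.0352
```

Run:
```python
from pan import *
tilt('26')
```

```text
26 clock 26.18 tcp [0.3848 0.0114 0.0665] F [-0.5  0.2 16.3] w 0.0352
top c [0.374  0.0155 0.0908] n [-0.043  0.014  0.999] tilt deg 2.6 3774 bottom z 0.0009
```

Request:
{"method": "jog_arm", "body": {
  "targets": [
    [0.037,[0,0,0.001],0],
    [0.042,[0,0,0],0],
    [0.055,[0,0,0],0],
    [0.06,[0,0,0.001],0]
  ]
}}

```text
clock: 26.72
position: [0.3823, 0.012, 0.0666]
ee_rot: [0.699, -0.699, 0.106, -0.106]
contact_force: [-0.2, -0.0, 0.8]
width: 0.0598
```

```bash
python3 -c "
from tilt import *
tilt('27')"
```

```text
27 clock 26.73 tcp [0.3823 0.012  0.0666] F [-0.2 -0.   0.8] w 0.0598
top c [0.3781 0.0141 0.0906] n [-0.001 -0.002  1.   ] tilt deg 0.1 3436 bottom z 0.0006
```

View pics/w27.png

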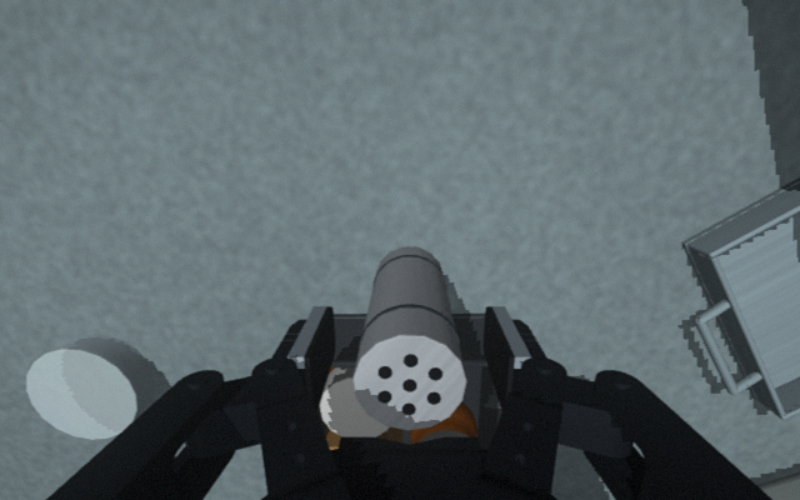

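Cartridge is upright (0.1°). Before packing, I'll lift and look straight into the box to measure the free corner with the wrist camera.

Request:
{"method": "jog_arm", "body": {
  "targets": [
    [0.065,[0,0,0.04],0],
    [0.065,[0,0,0.05],0],
    [0.065,[0.0335,-0.0104,0.04],0],
    [0.065,[0.0335,-0.0104,0.01],0],
    [0.065,[0,0,0],0],
    [0.065,[0,0,0],0]
  ]
}}

```text
clock: 27.52
position: [0.4483, -0.0086, 0.2059]
ee_rot: [0.699, -0.699, 0.107, -0.105]
contact_force: [0.3, -0.5, 0.9]
width: 0.0651
```

Run:
```python
from tilt import *
s=manip.get_state();print(s['clock'],np.round(s['position'],4),np.round(s['qd'],3))
cm=camera_model('wrist');img,d=get_image('wrist');save('w28',img);np.savez('w28.npz',d=d,img=img,K=cm['mtx'],T=cm['world_from_camera'],tcp=s['position'])
for r in spot_point('free_corner','wrist')[:2]+spot_point('store_box','wrist')[:2]: print(r)
```

```text
27.525 [ 0.4483 -0.0086  0.2059] [ 0.002 -0.007  0.021  0.    -0.001  0.002]
{'position': [343.4, 152.0], 'score': 0.75}
{'position': [328.9, 173.3], 'score': 0.92}
```

View pics/w28.png

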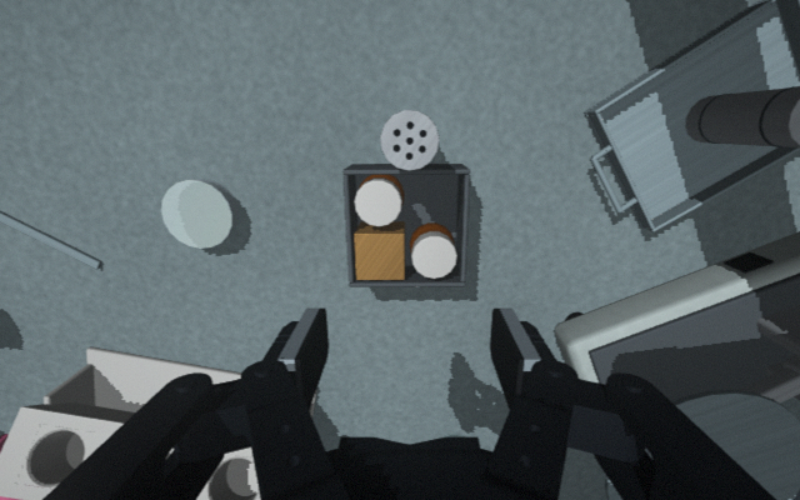

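Run:
```python
from tilt import *
z=np.load('w28.npz');img,d=z['img'],z['d'];P=cloud(d,{'mtx':z['K'],'world_from_camera':z['T']})
m=(d>0)&(np.linalg.norm(P[...,:2]-[.378,.014],axis=-1)<.03)&(P[...,2]>.083)&(P[...,2]<.1)
q=P[m];print('cart',np.round(q.mean(0),4),cv2.minEnclosingCircle(q[:,:2].astype(np.float32)))
m=(d>0)&(abs(P[...,0]-.4485)<.075)&(abs(P[...,1]+.009)<.075)&(P[...,2]>.035)&(P[...,2]<.052)&(np.linalg.norm(P[...,:2]-[.378,.014],axis=-1)>.0225)
q=P[m]
a=cv2.minAreaRect(q[:,:2].astype(np.float32));print('rect',a)
# robust per-edge extents in box frame scanning yaw
best=None
for yaw in np.radians(np.arange(-21,-13,.25)):
    R=np.array([[np.cos(yaw),np.sin(yaw)],[-np.sin(yaw),np.cos(yaw)]]);l=q[:,:2]@R.T
    lo=np.percentile(l,.5,0);hi=np.percentile(l,99.5,0);ar=np.prod(hi-lo)
    if best is None or ar<best[0]: best=(ar,yaw,lo,hi)
_,yaw,lo,hi=best;print('yaw',np.degrees(yaw),'ext',hi-lo)
R=np.array([[np.cos(yaw),np.sin(yaw)],[-np.sin(yaw),np.cos(yaw)]])
c=(lo+hi)/2;print('centre',c@R,'free corner',(c+[-.0215,.0215])@R)
# floor points / dark interior: points inside with z<.03
l=P[...,:2]@R.T-c
mi=(d>0)&(abs(l[...,0])<.045)&(abs(l[...,1])<.045)&(P[...,2]<.03)&(P[...,2]>-.005)
print('floor z',np.percentile(P[mi][:,2],[5,25,50]))
# caps & carton
for nm,(u,v) in {'potL':(378,203),'potR':(433,256),'carton':(380,254)}.items():
    u=int(u/1.25);v=int(v/1.25);print(nm,np.round(l[v,u],4),round(float(P[v,u,2]),4))
mt=(d>0)&(abs(l[...,0])<.043)&(abs(l[...,1])<.043)&(P[...,2]>.036)&(P[...,2]<.052)
a=l[mt];print('top pts in -x,y: max y',np.percentile(a[a[:,0]<-.005][:,1],[99,100]),'in +x+y: min x',np.percentile(a[a[:,1]>.005][:,0],[0,1]))
for v in(152,):
    print('nn free',np.round(P[152,343],4))
```

```text
cart [0.382  0.012  0.0907] ((0.382356196641922, 0.011895166710019112), 0.01805935427546501)
rect ((0.44705671072006226, -0.010341521352529526), (0.09422376751899719, 0.0942825898528099), 72.89974212646484)
yaw -17.0 ext [0.09367372 0.09301822]
centre [ 0.44685114 -0.01038441] free corner [0.43257658 0.01646213]
floor z [0.00360383 0.00436403 0.00507679]
potL [-0.0221 -0.0218] 0.047
potR [0.0199 0.02  ] 0.046
carton [ 0.0194 -0.0213] 0.0438
top pts in -x,y: max y [0.04140177 0.0429967 ] in +x+y: min x [-0.04296751 -0.04290494]
nn free [0.4288 0.0146 0.0046]
```

Request:
{"method": "jog_arm", "body": {
  "targets": [
    [0.065,[-0.0335,0.0104,-0.01],0],
    [0.065,[-0.0335,0.0104,-0.02],0],
    [0.065,[0,0,-0.04],0],
    [0.065,[0,0,-0.045],0],
    [0.065,[0,0,-0.02],0],
    [0.06,[0,0,0],0]
  ]
}}

```text
clock: 28.42
position: [0.3804, 0.0124, 0.0705]
ee_rot: [0.699, -0.699, 0.108, -0.104]
contact_force: [-0.6, 0.5, 0.0]
width: 0.0596
```

Request:
{"method": "jog_arm", "body": {
  "targets": [
    [0.03,[0,0,0],0],
    [0.03,[0,0,0],0],
    [0.03,[0,0,0],0],
    [0.03,[0,0,0],0]
  ],
  "force": 30
}}

```text
clock: 28.92
position: [0.3835, 0.0118, 0.0728]
ee_rot: [0.699, -0.699, 0.105, -0.107]
contact_force: [0.5, -0.2, 6.9]
width: 0.0352
```

Run:
```python
from tilt import *
s=manip.get_state();print(s['clock'],np.round(s['position'],4),np.round(s['contact_force'],1))
cm=camera_model('wrist');img,d=get_image('wrist');save('w29',img);P=cloud(d,cm)
m=(d>0)&(np.linalg.norm(P[...,:2]-[.382,.012],axis=-1)<.026)&(P[...,2]>.0885)&(P[...,2]<.0935)
q=P[m];print('cart',np.round(q.mean(0),4),cv2.minEnclosingCircle(q[:,:2].astype(np.float32)))
```

```text
28.925 [0.3835 0.0118 0.0728] [ 0.5 -0.2  6.9]
cart [0.3809 0.0121 0.0906] ((0.377215176820755, 0.013489898294210434), 0.024542974308133125)
```

View pics/w29.png

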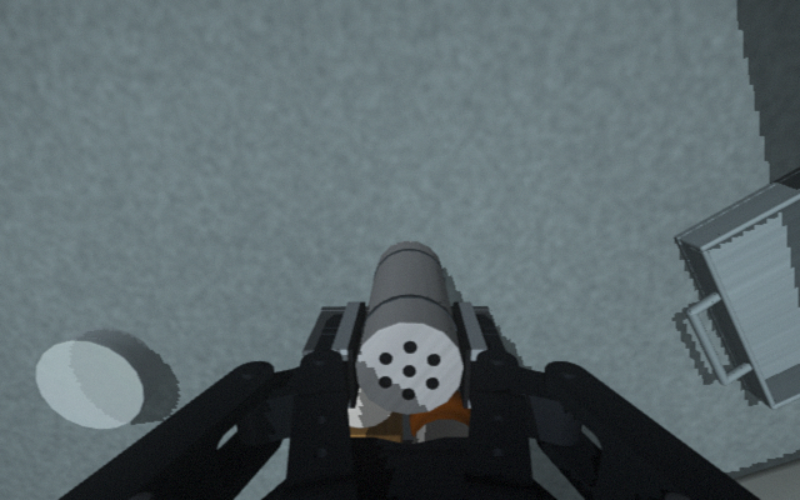

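Request:
{"method": "jog_arm", "body": {
  "targets": [
    [0.03,[0,0,0.03],0],
    [0.03,[0,0,0.04],0],
    [0.03,[0.0254,0.0023,0],0],
    [0.03,[0.0254,0.0022,0],0],
    [0.03,[0,0,-0.008],0],
    [0.03,[0,0,-0.006],0],
    [0.03,[0,0,0],0]
  ]
}}

```text
clock: 29.85
position: [0.4312, 0.0166, 0.1267]
ee_rot: [-0.699, 0.699, -0.107, 0.105]
contact_force: [0.1, -0.3, -0.9]
width: 0.0352
```

Run:
```python
from tilt import *
c,n=tilt('30')
cm=camera_model('wrist');img,d=get_image('wrist');P=cloud(d,cm)
m=(d>0)&(np.linalg.norm(P[...,:2]-[.433,.0165],axis=-1)<.026)&(abs(P[...,2]-c[2])<.0025)
q=P[m];print('cart',np.round(q.mean(0),4))
save('w30b',cv2.resize(img[150:350,220:440],None,fx=3,fy=3,interpolation=cv2.INTER_CUBIC),1)
img,d=get_image('scene');save('s30',cv2.resize(img[150:250,250:380],None,fx=5.5,fy=5.5,interpolation=cv2.INTER_CUBIC),1)
img,d=get_image('top');save('t30',cv2.resize(img[180:260,280:380],None,fx=6,fy=6,interpolation=cv2.INTER_CUBIC),1)
```

```text
30 clock 29.85 tcp [0.4312 0.0166 0.1267] F [ 0.1 -0.3 -0.9] w 0.0352
top c [0.426  0.0198 0.1445] n [ 0.005 -0.004  1.   ] tilt deg 0.3 2978 bottom z 0.0545
cart [0.4293 0.017  0.1449]
```

View pics/w30b.png

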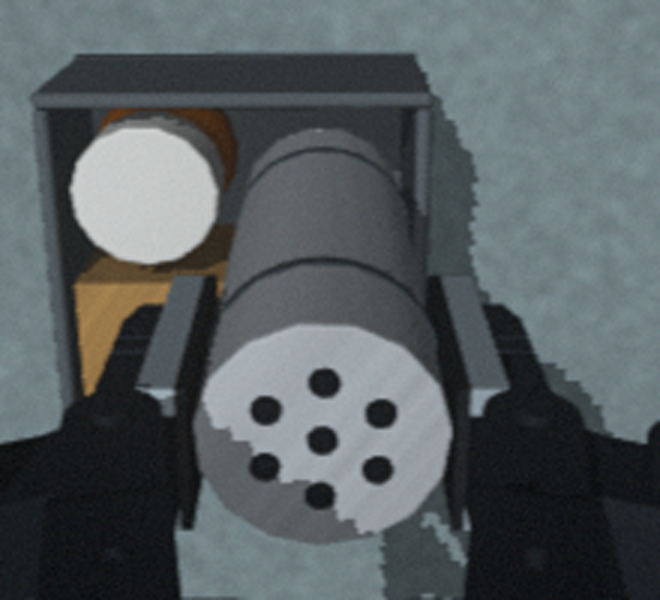

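View pics/s30.png

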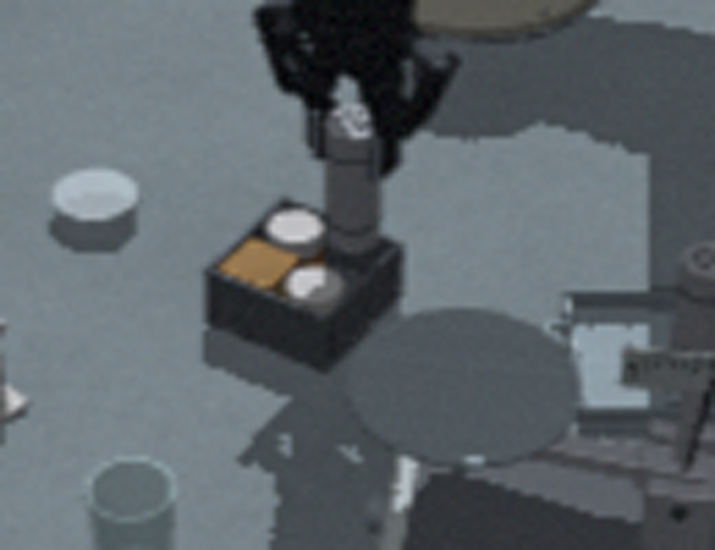

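Run:
```python
from tilt import *
s=manip.get_state();print(s['position'])
cm=camera_model('wrist');K=np.array(cm['mtx']);T=np.array(cm['world_from_camera'])
def hit(u,v,z):
    r=T[:3,:3]@np.array([(u-K[0,2])/K[0,0],-(v-K[1,2])/K[1,1],-1]);o=T[:3,3];return o+r*(z-o[2])/r[2]
yaw=np.radians(-17);e=np.array([np.cos(yaw),np.sin(yaw)]);f=np.array([-np.sin(yaw),np.cos(yaw)])
f3=lambda x,y:(220+x/3,150+y/3)
for nm,(x,y),z in [('wall inner -x',(320,108),.045),('cart low rim -x',(320,129),.0545),('wall outer -x edge',(240,93),.045),('right wall inner',(412,150),.045),('cart R',(398,170),.0545),('cart L',(250,170),.0545),('top disc centre',(322,438),.1447)]:
    p=hit(*f3(x,y),z);print(nm,'e',round(p[:2]@e,4),'f',round(p[:2]@f,4))
```

```text
[0.43307527 0.01642243 0.12789092]
wall inner -x e 0.3893 f 0.1415
cart low rim -x e 0.3915 f 0.1415
wall outer -x edge e 0.3855 f 0.1229
right wall inner e 0.3997 f 0.1633
cart R e 0.4014 f 0.1593
cart L e 0.4012 f 0.1255
top disc centre e 0.409 f 0.1418
```

The crop shows the cartridge over the free corner. The gap to the -x wall is 2.2 mm (ideal 3.5) and it's about 0.6 mm off sideways. I'll correct both and lower it in steps.

Request:
{"method": "jog_arm", "body": {
  "targets": [
    [0.03,[0.0013,-0.0009,0],0],
    [0.03,[0,0,-0.006],0],
    [0.03,[0,0,-0.008],0],
    [0.03,[0,0,-0.008],0],
    [0.03,[0,0,0],0]
  ]
}}

```text
clock: 30.68
position: [0.4339, 0.0157, 0.1048]
ee_rot: [0.699, -0.699, 0.107, -0.105]
contact_force: [-0.5, 0.4, -1.3]
width: 0.0355
```

Run:
```python
from tilt import *
c,n=tilt('31')
img,d=get_image('wrist');save('w31b',cv2.resize(img[150:350,220:440],None,fx=3,fy=3,interpolation=cv2.INTER_CUBIC),1)
```

```text
31 clock 30.68 tcp [0.4339 0.0157 0.1048] F [-0.5  0.4 -1.3] w 0.0355
top c [0.4289 0.0186 0.1226] n [ 0.002 -0.002  1.   ] tilt deg 0.1 3059 bottom z 0.0326
```

View pics/w31b.png

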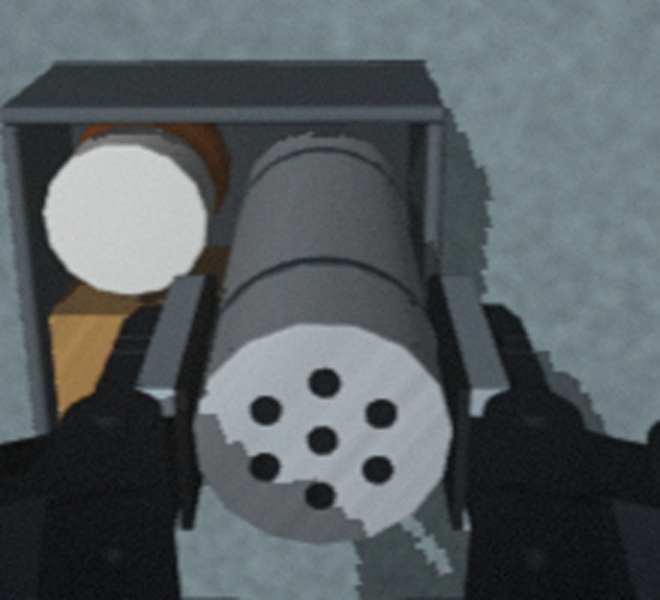

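The cartridge's bottom is inside the rim, clear of the walls and the pot, with no contact force. Continuing down.

Request:
{"method": "jog_arm", "body": {
  "targets": [
    [0.03,[0,0,-0.008],0],
    [0.03,[0,0,-0.008],0],
    [0.03,[0,0,-0.006],0],
    [0.03,[0,0,-0.003],0],
    [0.03,[0,0,0],0]
  ]
}}

```text
clock: 31.4
position: [0.4345, 0.0156, 0.0805]
ee_rot: [0.699, -0.699, 0.106, -0.106]
contact_force: [0.5, -0.5, -1.2]
width: 0.0353
```

Run:
```python
from tilt import *
c,n=tilt('32')
```

```text
32 clock 31.4 tcp [0.4345 0.0156 0.0805] F [ 0.5 -0.5 -1.2] w 0.0353
top c [0.4292 0.0186 0.0983] n [ 0.002 -0.001  1.   ] tilt deg 0.1 3001 bottom z 0.0083
```

Request:
{"method": "jog_arm", "body": {
  "targets": [
    [0.03,[0,0,-0.002],0],
    [0.03,[0,0,-0.001],0],
    [0.03,[0,0,-0.001],0],
    [0.03,[0,0,-0.0005],0]
  ]
}}

```text
clock: 31.95
position: [0.4348, 0.0155, 0.0768]
ee_rot: [0.699, -0.699, 0.106, -0.106]
contact_force: [-1.7, 0.3, 8.7]
width: 0.0348
```

Run:
```python
from tilt import *
c,n=tilt('33')
```

```text
33 clock 31.95 tcp [0.4348 0.0155 0.0768] F [-1.7  0.3  8.7] w 0.0348
top c [0.4296 0.0186 0.0946] n [ 0.002 -0.005  1.   ] tilt deg 0.3 3031 bottom z 0.0046
```

It's on the floor: 8.7 N contact, bottom at about 4 mm. Releasing and lifting away.

Request:
{"method": "jog_arm", "body": {
  "targets": [
    [0.037,[0,0,0.0005],0],
    [0.042,[0,0,0],0],
    [0.055,[0,0,0],0],
    [0.06,[0,0,0.005],0],
    [0.065,[0,0,0.05],0],
    [0.065,[0,0,0.05],0],
    [0.065,[-0.02,0.006,0.03],0],
    [0.065,[-0.03,0.01,0.03],0],
    [0.065,[0,0,0],0],
    [0.065,[0,0,0],0]
  ]
}}

```text
clock: 33.25
position: [0.3848, 0.0315, 0.2417]
ee_rot: [0.699, -0.699, 0.106, -0.106]
contact_force: [0.0, -0.5, -0.9]
width: 0.0649
```

Run:
```python
from pan import *
s=manip.get_state();print(s['clock'],np.round(s['position'],4))
cm=camera_model('wrist');img,d=get_image('wrist');save('w34',img);P=cloud(d,cm)
for nm,(x,y) in {'box':(.432,.0165),'tray':(.44,.247)}.items():
    m=(d>0)&(np.linalg.norm(P[...,:2]-[x,y],axis=-1)<.03)&(P[...,2]>.085)&(P[...,2]<.105)
    q=P[m];print(nm,len(q),np.round(q.mean(0),4) if len(q) else '',np.percentile(q[:,2],[5,50,95]) if len(q) else '')
img,d=get_image('scene');save('s34',cv2.resize(img[110:300,150:460],None,fx=2.5,fy=2.5,interpolation=cv2.INTER_CUBIC),1)
img,d=get_image('top');save('t34',cv2.resize(img[110:290,120:480],None,fx=2.2,fy=2.2,interpolation=cv2.INTER_CUBIC),1)
```

```text
33.25 [0.3848 0.0315 0.2417]
box 1064 [0.4318 0.0163 0.094 ] [0.0890671  0.09448565 0.0956455 ]
tray 1381 [0.4389 0.2441 0.0929] [0.08738618 0.09352339 0.09480073]
```

View pics/w34.png

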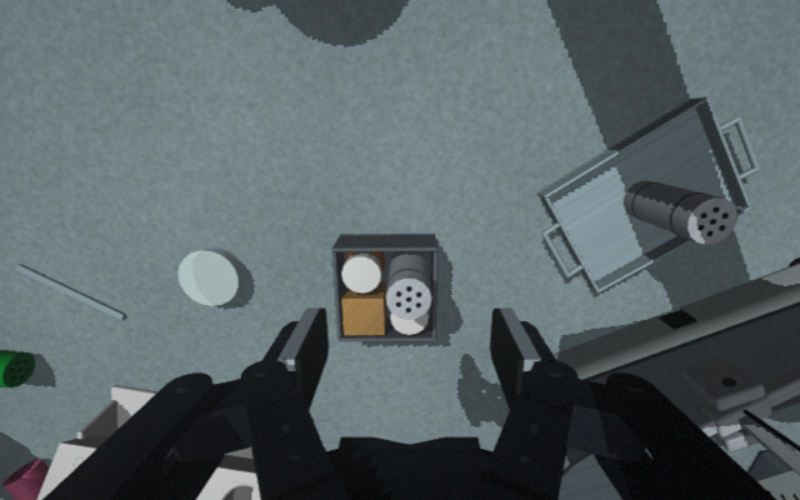

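View pics/s34.png

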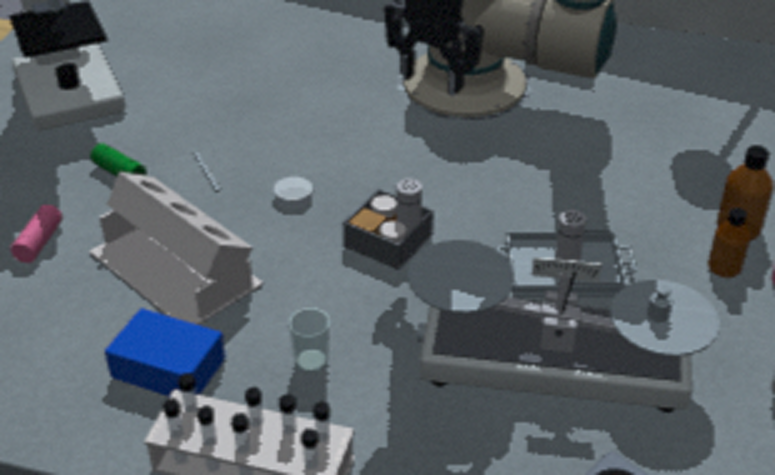

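View pics/t34.png

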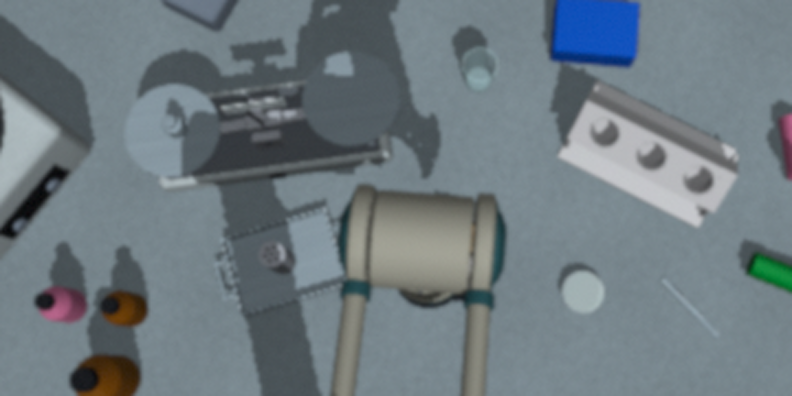

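The pictures show everything in place:
- **Dry cartridge:** upright in the box at wrist (408,297), with its top at 94.5 mm, so its bottom is on the floor.
- **Spent cartridge:** upright in the tray at (710,220), with its top at 93.5 mm.
- **Everything else:** the pots, carton, check weight, beaker and bottles are all standing, and the gripper is clear.

Handing in.

```bash
python3 -c "
from rig import sign_off
print(sign_off())"
```

```text
the job is handed in; nothing more can be done
None
```

The job is done and handed in at about 33.4 s. The spent cartridge stands in the oven tray and the dry one is packed in the free corner of the storage box.

- **Weighing:** I took the cartridge from the rack's +y seat, turned it upright against the storage box wall and the bench, then set it on the loading pan and let go. The beam settled at about +0.096 rad, worked out from the pan heights (0.107 m loading, 0.131 m check), so it is the spent one. I did not weigh the other cartridge; it is dry by elimination.
- **Placing:** The spent cartridge went into the tray. The other was turned upright the same way, regripped and lowered into the free corner until it touched the floor (8.7 N).
- **Last checks:** Cartridge tops are at 93.5 mm in the tray and 94.5 mm in the box, which puts both upright on the floors. The pots, carton, check weight, beaker and bottles are still standing, and the gripper was clear of everything.
- **Disagreements:** My close-up estimate of a standing cartridge's position was off by about 4 mm, and a view from higher up corrected it before packing. The spent cartridge leaned about 3° in the grip when it touched the tray floor, so it settled the last 1 to 2 mm on release.

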